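Refocus the up-looking bench camera and lock its lens again

TASK

Refocus the bench camera that looks straight up: unscrew the silver lock ring on its lens by about 50 degrees, turn the black focus ring above it until its white line stands at the yellow mark on the lens's rim, then screw the lock ring fully tight again without shifting the focus. Keep off the front glass and leave the other things on the bench where they are.

Things in the scene. Friction and masses are not known exactly. Their poses are not given: they have to be found in the camera images.
- camera_station: Camera station, fixed to the bench, 150.5 mm tall. Origin: underside centre of its 160 x 110 x 12 mm base plate; its z axis is the lens axis, x points from it to the yellow mark. A dark 62 mm cube housing reaches 70 mm above the bench; two bar lights (100 mm along y, tops below 68 mm) stand at x = +-60 mm. Lens flange 52 mm wide to 76 mm high, then a 45 mm barrel up to the lock ring.
- lock_grip (a point): Point on the lens axis at mid height of the lock ring, 105.5 mm above the bench; axes as the station's. The lock ring: silver, knurled, round, 62 mm in diameter, 15 mm tall (98 to 113 mm high); its red spot points the yellow mark's way when tight. It turns in place about the lens axis and can be gripped across its diameter from above at any yaw, the fingers passing outside the 48 mm focus ring.
- lock_ring (a joint): Angle of the lock ring, rad, growing counter-clockwise seen from above. 0 = fully tight, at its stop (the start); 1.2 = its other stop, fully loose. Right-hand thread: counter-clockwise loosens, clockwise tightens. Takes about 0.35 N m, stays where left. Below about 0.3 it clamps the focus ring, above that the focus ring is free. Turning it does not drag the focus ring.
- focus_grip (a point): Point on the lens axis at the height to grip the focus ring, 138 mm above the bench; axes as the station's. The focus ring: black, ribbed, round, 48 mm in diameter, 32 mm tall (114 to 146 mm high), right above the wider lock ring. It turns in place about the vertical lens axis and can be gripped across its diameter from above at any yaw. The fixed nose inside it, 38 mm wide, ends 149 mm high.
- focus_ring (a joint): Angle of the focus ring, rad, growing counter-clockwise seen from above. 0 = its white line points straight at the yellow mark. Starts between 0.4 and 1.25, so it must be turned clockwise by that much; stops at -0.35 and 1.5. About 0.1 N m turns it once the lock ring is loose, and it stays where left; while the lock ring is tight it is clamped (about 3 N m).
- white_line (a point): White line on the focus ring, 5 x 4 mm, radial on the ring's top face (it also runs down the ring's side); this point is its middle, 21 mm from the lens axis, 146 mm above the bench. It turns with the ring.
- yellow_mark (a point): Yellow mark, 6 x 4 mm, radial on the top of the fixed nose rim, just inside the focus ring; this point is its middle, 16.5 mm from the lens axis, 149.5 mm above the bench. Thin grey ticks follow it on the rim.
- front_glass: Violet-coated front glass of the lens, 25 mm in diameter, on top of the nose; origin at its underside centre, 148.8 mm above the bench, on the lens axis. Must not be touched.
- lens_cap: Bystander: black lens cap, 52 mm diameter, 10 mm tall, lying beside the camera station. Origin: underside centre.
- screwdriver: Bystander: screwdriver with yellow handle, 160 mm long, lying on the robot's side of the camera station. Origin: middle of its length, on the bench; x along it towards the tip.
- servo: Bystander: black hobby servo, 54 x 20 x 44 mm, with a white horn on top, beside the camera station. Origin: underside centre.
- spare_lens: Bystander: small black lens standing upright, 48 mm diameter, 45 mm tall, left part of the bench. Origin: underside centre.
- clear_tube: Bystander: clear plastic tube standing upright, 60 mm diameter, 55 mm tall, left part of the bench. Origin: underside centre.
- printed_bracket: Bystander: white printed angle bracket, 90 x 50 x 53 mm, right part of the bench. Origin: underside centre of its foot.
- screw_jar: Bystander: clear jar with a blue lid, 56 mm diameter, 55 mm tall, right part of the bench. Origin: underside centre.
There are look-alikes about, which are no part of the job. What is shaped like the camera_station but green is not meant.

How it is judged:
By the outcome, as a careful person would: the job done as asked, in the order asked, and still so for the second after the job is handed in, with the robot touching nothing.
It also fails if it takes over 54 s, if anything falls off the work surface, if the arm or the gripper's body presses on something with over 40 N, if the wrist force passes 120 N, or if a joint passes its speed limit or range.

ROBOT

A 7-joint arm with a two-finger parallel gripper is mounted at the origin on the work surface. World frame = base frame: x ahead of the robot, y to its left, z up, the work surface at z = 0. Lengths are in m, angles in rad, forces in N, time in s.
With the tool pointing down it reaches from about 0.4 to 0.875 m from the base axis. Payload 6.5 kg.
Tool frame: the origin (TCP) lies at the very end of the fingers, on their centre line; the grasp point (between the pads) lies 19 mm behind it; x points along the fingers, y is the direction in which the jaws open and shut, and the axes are right-handed (so a half turn about x gives the same grasp; the last joint's range is limited). The gripper opens to 85 mm and grips with 20 to 120 N. Pads are 22 mm wide; open, the fingers measure 114 mm over their backs; the gripper's body (76 mm by 85 mm) begins 54 mm behind the grasp point. The pads swing forward as they close: fully open they stand 13 mm farther back than shut.
Start: joints at [-1.345, 0.536, -0.004, 1.538, 0.003, 1.067, -0.071], TCP at [0.187, 0.623, 0.231] pointing down, gripper open.
Joint ranges: [-2.7, 2.7], [-0.37, 2.16], [-1.27, 1.26], [0.24, 2.4], [-1.31, 4.45], [0.19, 1.91], [-2.76, 2.76]. Speed limits (rad/s): [2.39, 2.39, 3.14, 3.14, 3.14, 3.14, 3.14].

INTERFACE

Orientations are given as a unit quaternion [w, x, y, z].
In Python, from cell import manip gives the robot as it stands.
- The arm moves only by the tool jog_arm, never from a script. Its argument "motion" is one flat list of numbers, 6 for each row, row after row: the shift along the tool's x, y, z in units of 300 mm (1.0 is 300 mm), then the turn, a rotation vector about the tool's x, y, z in units of 5 degrees (1.0 is 5 degrees). In form: [dx, dy, dz, ax, ay, az, dx, dy, dz, ax, ay, az, ...]. A call has 1 to 20 rows; each row shifts and turns the pose as measured when the row begins, along the tool's axes as they then stand; what a row does not reach is not made up. A row lasts 1/10 s, in which the tool goes at most 50 mm and 8.59 degrees, less where a joint would pass 70% of its speed; a pose out of reach is approached as far as the arm can. A call with a number of a shift or a turn outside -1 to 1 is refused whole. A call with a gripper value outside its range is refused whole. "grip" is the closure, from -1 (fully open) to 1 (shut), set as the call begins (left out, the last holds). The fingers move at their own pace and stop on an object; "squeeze" is the grip in N (left out, the last holds). Time passes only in rows, so rows that do not move let the fingers close. It gives the time, the measured TCP pose, the force and the opening at its end, in the units of the state.
- manip.state(): the state, without advancing time (a new reading comes with each control period).
- manip.capture(name): name is "side" or "top" or "wrist"; returns the picture (400x640x3 uint8, red, green, blue); there is no depth.
- manip.get_calibration(name): a dict with "fx", "fy", "cx", "cy" (pixels), "dist_coeffs" ([k1, k2, p1, p2, k3] as OpenCV has them; the pictures are not rectified), "rvec" (rotation vector, rad) and "tvec" (3), from world to camera coordinates, as OpenCV has them; the wrist camera has in their place "T_tool_cam" (4x4, takes a point from camera to tool coordinates, whose origin is the TCP and whose axes are the tool frame's). Camera axes: x right, y down, z forward; pixel columns grow to the right and rows downward; lengths in m; the calibration is good to about 2 mm. A picture is of the moment at which its call begins: read the wrist's pose just before it. get_calibration takes no time and is no camera call.
- manip.hand_in(): hands the job in, once; it reports no verdict.
Trained networks look in the newest picture that a camera, given by its name, has taken for a name from the list of things; names that differ only in an ending like _2 or _b are one class to them, and where a whole thing is asked for, a point or a joint stands for the part that bears it (a point fixed in the world has none). Each returns a list of dicts, best first, with "confidence" (0 to 1); they miss things now and then, are a little off and sometimes report something else, mostly with a low value. They report only what shows in the picture. A call takes as long as a camera call. They do not tell look-alikes from the thing itself.
- manip.recognise(thing, camera): "bbox" ([left, top, right, bottom] in pixels, round what is visible of it).
- manip.pinpoint(thing, camera): "point" ([column, row] in pixels: a listed point, or the origin of a listed thing).
The state is a dict: "time_s": time; "joints": joint angles; "qvel": joint speeds; "joint_efforts": joint torques, N m; "tcp_pos": TCP position; "tcp_rot": TCP orientation; "ft_force": force on the tool from outside, world axes, zero at the start; "torque": the same for the moment, N m; "gripper_width": finger opening in m.
Only numpy, scipy, OpenCV 4.12 (cv2) and the standard library are available. Lean on these libraries where they do the work, as an engineer would, in place of code of your own. Each camera call takes 0.05 s, during which the arm holds its last target.

## Working session

There is one attempt and no reset: what is moved stays moved. The work goes in short steps, Python scripts to look and compute and a tool call to move; the robot and the scene stay as the last step left them, time stands still between calls to the robot, and variables do not carry over. Pictures are saved under pics/ and viewed, and the job is handed in when it is done.

Besides the shell and the picture viewer there is one more tool, called as name(argument=value, ...) on one line, values as JSON. jog_arm: Moves the arm, as the interface text tells. Its arguments: {"type":"object","properties":{"motion":{"type":"array"},"grip":{"type":"number"},"squeeze":{"type":"number"}},"required":["motion"]}

```bash
mkdir -p pics; ls
cat > h.py <<'E'
import numpy as np, cv2
from cell import manip
from scipy.spatial.transform import Rotation as R
def snap(n,f):
    im=manip.capture(n); cv2.imwrite('pics/'+f,im[:,:,::-1]); return im
def Rq(q): return R.from_quat([q[1],q[2],q[3],q[0]])
def wristcam(s,c):
    T=np.array(c['T_tool_cam']); W=np.eye(4); W[:3,:3]=Rq(s['tcp_rot']).as_matrix(); W[:3,3]=s['tcp_pos']
    return W@T
def ray(cam,px,s=None):
    c=manip.get_calibration(cam)
    K=np.array([[c['fx'],0,c['cx']],[0,c['fy'],c['cy']],[0,0,1]])
    u=cv2.undistortPoints(np.array([[px]],float),K,np.array(c['dist_coeffs'])).ravel()
    d=np.array([u[0],u[1],1])
    if cam=='wrist': T=wristcam(s,c); return T[:3,3],T[:3,:3]@d
    M=cv2.Rodrigues(np.array(c['rvec']))[0]; return -M.T@np.array(c['tvec']).ravel(),M.T@d
def at_z(cam,px,z,s=None):
    o,d=ray(cam,px,s); return o+d*(z-o[2])/d[2]
def proj(cam,P,s=None):
    c=manip.get_calibration(cam)
    K=np.array([[c['fx'],0,c['cx']],[0,c['fy'],c['cy']],[0,0,1]])
    if cam=='wrist':
        T=np.linalg.inv(wristcam(s,c)); rv=cv2.Rodrigues(T[:3,:3])[0]; t=T[:3,3]
    else: rv=np.array(c['rvec']);t=np.array(c['tvec'])
    return cv2.projectPoints(np.atleast_2d(P).astype(float),rv,t,K,np.array(c['dist_coeffs']))[0].reshape(-1,2)
E
python3 - <<'E'
from h import *
s=manip.state(); print(s)
for n in ['side','top','wrist']: snap(n,n+'0.png')
z={'camera_station':0,'lock_grip':.1055,'focus_grip':.138,'white_line':.146,'yellow_mark':.1495,'front_glass':.1488}
for n in ['top','side']:
  for t in z:
    for r in manip.pinpoint(t,n): print(n,t,np.round(r['point'],1),round(r['confidence'],2),np.round(at_z(n,r['point'],z[t]),4))
print(manip.state()['time_s'])
E
```

```text
pics
{'time_s': 0.0, 'joints': array([-1.34518758,  0.53722185, -0.00445005,  1.53890804,  0.00258478,
        1.0672945 , -0.07118387]), 'qvel': array([-2.01407216e-04,  2.86024708e-05,  7.58519769e-04,  9.46341823e-04,
       -1.82447301e-04, -3.02473944e-04,  6.59878327e-04]), 'joint_efforts': array([ 5.63980448e-04, -5.83397841e+01,  1.04892477e+00, -2.59106058e+01,
        1.24281080e-02,  9.45726555e-03,  2.20204305e-05]), 'tcp_pos': array([0.18681423, 0.62188863, 0.23036329]), 'tcp_rot': array([ 0.69954435,  0.10212921,  0.69965167, -0.10341593]), 'ft_force': array([-0.0491023 , -0.27679795,  0.36386584]), 'torque': array([-0.00218222, -0.02001733, -0.00205706]), 'gripper_width': 0.08531694110650019}
top camera_station [255. 231.] 0.8 [0.4436 0.1864 0.    ]
top camera_station [336.7 191.4] 0.77 [ 0.5646 -0.0585  0.    ]
top lock_grip [248.6 230.7] 0.97 [0.4443 0.1883 0.1055]
top lock_grip [340.6 182. ] 0.74 [ 0.5808 -0.0647  0.1055]
top focus_grip [340.1 182. ] 0.63 [ 0.577  -0.0616  0.138 ]
top focus_grip [249.1 231.8] 0.58 [0.4413 0.1816 0.138 ]
top focus_grip [338.8 185.1] 
[... 645 characters left out ...]
238.4] 0.85 [ 0.5693 -0.0637  0.    ]
side camera_station [293.6 173.8] 0.83 [0.4417 0.186  0.    ]
side lock_grip [293.7 150.3] 0.77 [0.4472 0.1863 0.1055]
side lock_grip [342.9 214.6] 0.66 [ 0.5817 -0.057   0.1055]
side focus_grip [295.3 141.4] 0.73 [0.4534 0.1905 0.138 ]
side focus_grip [341.2 207.7] 0.6 [ 0.5757 -0.0585  0.138 ]
side white_line [297.2 141.2] 0.69 [0.4594 0.1828 0.146 ]
side white_line [347.3 205. ] 0.56 [ 0.5912 -0.0561  0.146 ]
side yellow_mark [300.5 135.6] 0.68 [0.4691 0.2028 0.1495]
side yellow_mark [351.8 207.6] 0.64 [ 0.6017 -0.0674  0.1495]
side front_glass [291.7 142.1] 0.62 [0.4436 0.1764 0.1488]
side front_glass [343.  203.1] 0.42 [ 0.5802 -0.0519  0.1488]
0.75
```

View pictures.

View pics/top0.png

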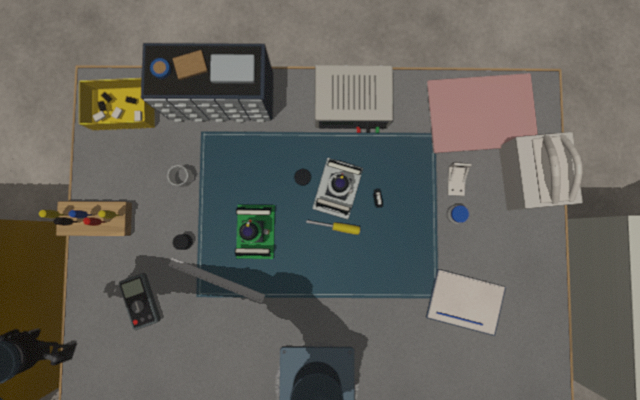

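View pics/side0.png

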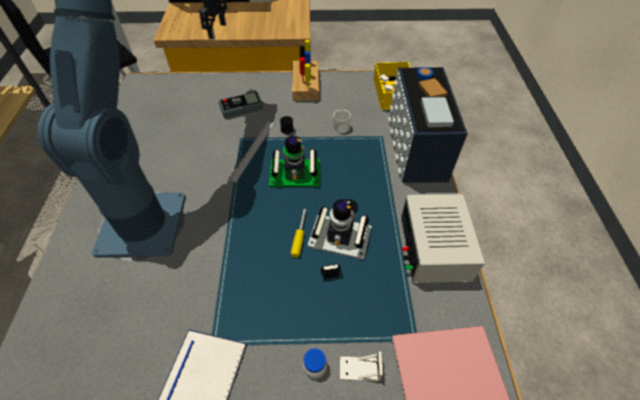

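View pics/wrist0.png

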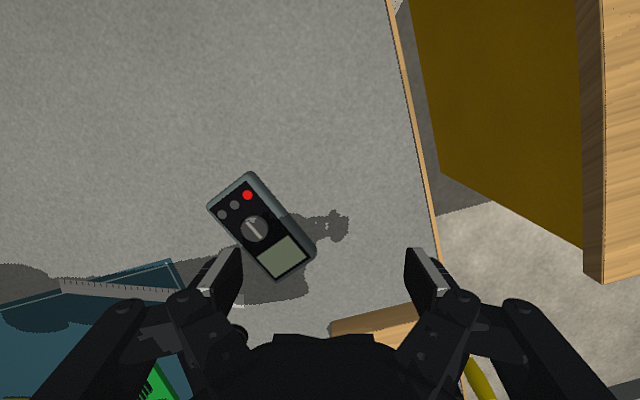

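```bash
cat >> h.py <<'E'
def plan(goal_p,yaw_deg,n,s=None):
    """rows (flat) for n steps, yaw_deg about tool x (positive = clockwise from above)"""
    s=s or manip.state(); R0=Rq(s['tcp_rot']); d=(np.array(goal_p)-s['tcp_pos'])/n
    out=[]
    for k in range(n):
        Rk=R0*R.from_rotvec([np.deg2rad(yaw_deg*k/n),0,0])
        out.append(np.round(np.r_[Rk.inv().apply(d)/.3,yaw_deg/n/5,0,0],3))
    return out
E
python3 - <<'E'
from h import *
s=manip.state()
c=manip.get_calibration('wrist'); print(np.round(c['T_tool_cam'],3),c['fx'],c['cx'],c['cy'])
print(np.round(Rq(s['tcp_rot']).as_matrix(),3))
print(np.round(manip.get_calibration('top')['fx']))
E
```

```text
[[ 0.    -0.298  0.955 -0.142]
 [ 1.    -0.    -0.    -0.   ]
 [ 0.001  0.955  0.298 -0.075]
 [ 0.     0.     0.     1.   ]] 280.00628189197056 322.91051527532875 197.27563531026232
[[ 0.     0.288  0.958]
 [ 0.     0.958 -0.288]
 [-1.     0.     0.   ]]
423.0
```

Run:
```python
from h import *
r=plan([.579,-.060,.25],80,17)
print(', '.join(str(round(float(x),3)) for a in r for x in a))
```

```text
-0.004, -0.106, 0.112, 0.941, 0.0, 0.0, -0.004, -0.097, 0.12, 0.941, 0.0, 0.0, -0.004, -0.086, 0.128, 0.941, 0.0, 0.0, -0.004, -0.076, 0.135, 0.941, 0.0, 0.0, -0.004, -0.064, 0.14, 0.941, 0.0, 0.0, -0.004, -0.052, 0.145, 0.941, 0.0, 0.0, -0.004, -0.04, 0.149, 0.941, 0.0, 0.0, -0.004, -0.028, 0.152, 0.941, 0.0, 0.0, -0.004, -0.016, 0.154, 0.941, 0.0, 0.0, -0.004, -0.003, 0.154, 0.941, 0.0, 0.0, -0.004, 0.01, 0.154, 0.941, 0.0, 0.0, -0.004, 0.022, 0.153, 0.941, 0.0, 0.0, -0.004, 0.035, 0.15, 0.941, 0.0, 0.0, -0.004, 0.047, 0.147, 0.941, 0.0, 0.0, -0.004, 0.059, 0.143, 0.941, 0.0, 0.0, -0.004, 0.07, 0.137, 0.941, 0.0, 0.0, -0.004, 0.082, 0.131, 0.941, 0.0, 0.0
```

jog_arm(motion=[-0.03,-0.106,0.112,0.95,0,0,-0.03,-0.097,0.12,0.95,0,0,-0.03,-0.086,0.128,0.95,0,0,-0.02,-0.076,0.135,0.95,0,0,-0.01,-0.064,0.14,0.95,0,0,0,-0.052,0.145,0.95,0,0,0,-0.04,0.149,0.95,0,0,0,-0.028,0.152,0.95,0,0,0,-0.016,0.154,0.95,0,0,0,-0.003,0.154,0.95,0,0,0,0.01,0.154,0.95,0,0,0,0.022,0.153,0.95,0,0,0,0.035,0.15,0.95,0,0], grip=-1)

```text
time_s: 2.05
tcp_pos: [0.483, 0.0826, 0.2679]
tcp_rot: [0.539, 0.459, 0.543, -0.451]
ft_force: [1.1, 0.3, 0.3]
gripper_width: 0.0854
```

Run:
```python
from h import *
s=manip.state();print(np.round(s['joints'],3),s['tcp_pos'],s['time_s'])
print(np.round(Rq(s['tcp_rot']).as_matrix(),3))
r=plan([.579,-.060,.25],20,5)
print(', '.join(str(round(float(x),3)) for a in r for x in a))
```

```text
[-0.662  0.226  0.477  1.937 -0.135  1.001  0.05 ] [0.48301081 0.08258737 0.26787459] 2.05
[[ 0.003  0.985  0.171]
 [ 0.011  0.171 -0.985]
 [-1.     0.005 -0.011]]
0.011, 0.047, 0.105, 0.8, 0.0, 0.0, 0.011, 0.054, 0.101, 0.8, 0.0, 0.0, 0.011, 0.061, 0.097, 0.8, 0.0, 0.0, 0.011, 0.067, 0.093, 0.8, 0.0, 0.0, 0.011, 0.074, 0.088, 0.8, 0.0, 0.0
```

jog_arm(motion=[0.011,0.047,0.105,0.3,0,0,0.011,0.05,0.103,0.3,0,0,0.011,0.053,0.101,0.3,0,0,0.011,0.055,0.1,0.3,0,0,0.011,0.057,0.1,0.3,0,0,0,0,0,0,0,0,0,0,0,0,0,0])

```text
time_s: 2.75
tcp_pos: [0.5841, -0.0741, 0.2511]
tcp_rot: [0.506, 0.498, 0.506, -0.49]
ft_force: [-0.6, 0.3, -0.6]
gripper_width: 0.0851
```

Run:
```python
from h import *
s=manip.state();print(np.round(s['joints'],3),s['tcp_pos'],s['time_s'],np.round(s['qvel'],3))
print(np.round(Rq(s['tcp_rot']).as_matrix(),3))
im=snap('wrist','w1.png')
z={'lock_grip':.1055,'focus_grip':.138,'white_line':.146,'yellow_mark':.1495,'front_glass':.1488}
for t in z:
    for r in manip.pinpoint(t,'wrist'): print(t,np.round(r['point'],1),round(r['confidence'],2),np.round(at_z('wrist',r['point'],z[t],s),4))
```

```text
[-0.351  0.446  0.549  1.718 -0.275  1.046  0.316] [ 0.5840536  -0.07408043  0.25112297] 2.75 [ 0.028  0.016  0.017 -0.017  0.008 -0.007  0.006]
[[ 0.009  1.     0.024]
 [ 0.009  0.024 -1.   ]
 [-1.     0.009 -0.009]]
lock_grip [312.2 174.3] 0.79 [ 0.5748 -0.0619  0.1055]
lock_grip [311.  174.4] 0.67 [ 0.5735 -0.062   0.1055]
focus_grip [313.7 178.1] 0.73 [ 0.5771 -0.0584  0.138 ]
white_line [334.6 166.8] 0.77 [ 0.5958 -0.0458  0.146 ]
yellow_mark [330.1 187.5] 0.57 [ 0.5922 -0.0642  0.1495]
front_glass [310.1 179.9] 0.83 [ 0.5741 -0.0577  0.1488]
```

View pics/w1.png

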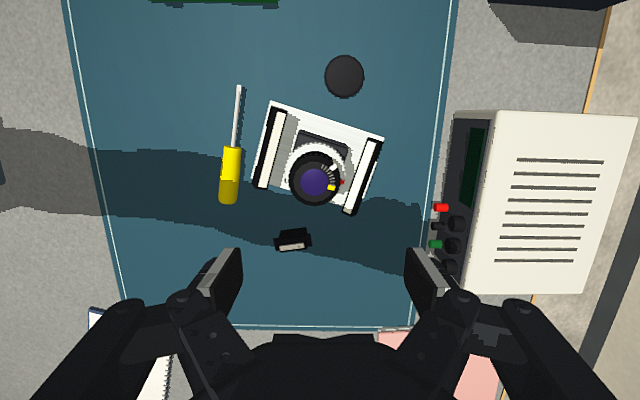

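Run:
```python
from h import *
im=cv2.imread('pics/w1.png')[130:220,265:385]
cv2.imwrite('pics/w1z.png',cv2.resize(im,None,fx=6,fy=6,interpolation=cv2.INTER_CUBIC))
```

```text
(no output)
```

View pics/w1z.png

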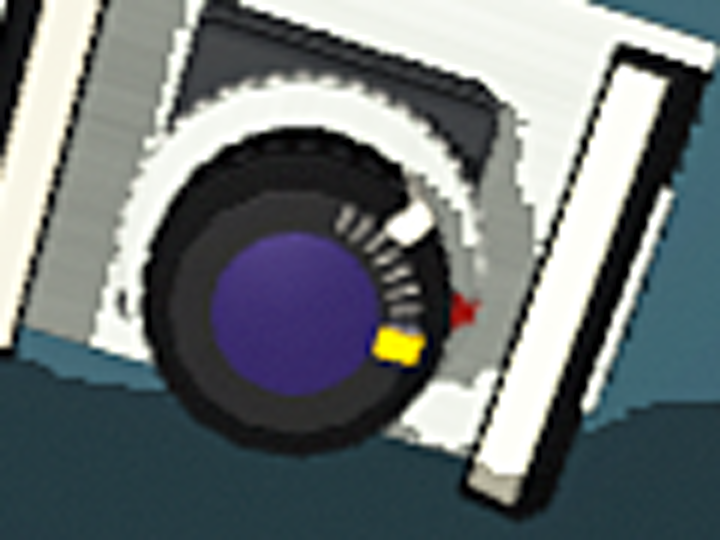

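```bash
cat >> h.py <<'E'
def seg(im,roi):
    """roi x0,y0,x1,y1; centroids violet, yellow"""
    x0,y0,x1,y1=roi; c=cv2.cvtColor(im[y0:y1,x0:x1],cv2.COLOR_RGB2HSV)
    def cen(m):
        n,l,st,ce=cv2.connectedComponentsWithStats(m.astype(np.uint8))
        if n<2: return None
        i=1+np.argmax(st[1:,4]); return ce[i]+[x0,y0],st[i,4]
    H,S,V=c[...,0].astype(int),c[...,1],c[...,2]
    return dict(violet=cen((H>115)&(H<140)&(S>90)&(V>40)),yellow=cen((H>22)&(H<36)&(S>150)&(V>100)),red=cen(((H<8)|(H>172))&(S>130)&(V>60)),white=cen((S<40)&(V>200)))
E
python3 - <<'E'
from h import *
s=manip.state();im=cv2.imread('pics/w1.png')[:,:,::-1].copy()
a=seg(im,(290,150,350,205)); print(a)
g=at_z('wrist',a['violet'][0],.1515,s)
y=at_z('wrist',a['yellow'][0],.1495,s)
r=at_z('wrist',a['red'][0],.113,s)
w=at_z('wrist',seg(im,(328,160,338,172))['white'][0],.146,s)
an=lambda p:np.degrees(np.arctan2(*(p-g)[1::-1]))
print(g,y,r,w,an(y),an(r),an(w),np.linalg.norm((y-g)[:2]),np.linalg.norm((w-g)[:2]))
E
```

```text
{'violet': (array([313.71641791, 181.90878939]), np.int32(603)), 'yellow': (array([331.10526316, 187.39473684]), np.int32(38)), 'red': (array([341.22222222, 181.44444444]), np.int32(18)), 'white': (array([315.24315068, 155.62671233]), np.int32(292))}
[ 0.57728304 -0.05739727  0.1515    ] [ 0.59303226 -0.06260954  0.1495    ] [ 0.60491925 -0.06562451  0.113     ] [ 0.59432211 -0.04432941  0.146     ] -18.3121448735921 -16.57813992756456 37.485866733907955 0.01658932419790473 0.021473217874501325
```

Run:
```python
from h import *
r=plan([.5773,-.0575,.19],0,2)
print(', '.join(str(round(float(x),3)) for a in r for x in a))
Rm=Rq(manip.state()['tcp_rot']); 
# tilt fix: rotate tool x to world -z, in tool frame
x=Rm.apply([1,0,0]); rv=np.cross(x,[0,0,-1]); print(np.degrees(Rm.inv().apply(rv))/5)
```

```text
0.103, -0.011, -0.024, 0.0, 0.0, 0.0, 0.103, -0.011, -0.024, 0.0, 0.0, 0.0
[-4.10453498e-20 -1.09441805e-01 -1.07955136e-01]
```

jog_arm(motion=[0.1,-0.011,-0.024,0,-0.11,-0.11,0.1,-0.011,-0.024,0,0,0,0,0,0,0,0,0,0,0,0,0,0,0])

```text
time_s: 3.45
tcp_pos: [0.5783, -0.0554, 0.1927]
tcp_rot: [0.508, 0.494, 0.507, -0.491]
ft_force: [0.4, -0.8, 0.6]
gripper_width: 0.0852
```

```bash
cat > look.py <<'E'
from h import *
import sys
f=sys.argv[1]
s=manip.state();print(np.round(s['joints'],3),s['tcp_pos'],s['time_s'],'F',np.round(s['ft_force'],1),'w',s['gripper_width'])
M=Rq(s['tcp_rot']).as_matrix();print('toolx',np.round(M[:,0],4),'jaw yaw',np.degrees(np.arctan2(M[1,1],M[0,1])))
im=snap('wrist',f)
z={'white_line':.146,'yellow_mark':.1495,'front_glass':.1488}
P={}
for t in z:
    for r in manip.pinpoint(t,'wrist')[:1]: P[t]=at_z('wrist',r['point'],z[t],s);print(t,np.round(r['point'],1),round(r['confidence'],2),np.round(P[t],4))
p=proj('wrist',[[.5773,-.0575,.148]],s)[0]; x,y=int(p[0]),int(p[1]);k=70
x0,y0=max(x-k,0),max(y-k,0)
a=seg(im,(x0,y0,min(x+k,639),min(y+k,399)));print({k:(np.round(v[0],1),v[1]) if v else None for k,v in a.items()})
if a['violet'] and a['yellow']:
    g=at_z('wrist',a['violet'][0],.150,s);yy=at_z('wrist',a['yellow'][0],.1497,s)
    print('axis',np.round(g,4),'yellow',np.round(yy,4),'yaw',np.degrees(np.arctan2(*(yy-g)[1::-1])),'r',np.linalg.norm((yy-g)[:2]))
    o,d=ray('wrist',p,s)
    if a['red']:
        rr=at_z('wrist',a['red'][0],.113,s);print('red',rr,np.degrees(np.arctan2(*(rr-g)[1::-1])),np.linalg.norm((rr-g)[:2]))
cv2.imwrite('pics/z'+f,cv2.resize(im[y0:y+k+20,x0:x+k][:,:,::-1],None,fx=4,fy=4,interpolation=cv2.INTER_CUBIC)); print('crop0',x0,y0)
E
python3 look.py w2.png
```

```text
[-0.366  0.503  0.52   1.789 -0.306  0.926  0.315] [ 0.57827359 -0.05540283  0.19269175] 3.45 F [ 0.4 -0.8  0.6] w 0.08521938748117606
toolx [ 3.9e-03  9.0e-04 -1.0e+00] jaw yaw 1.7213497090253251
white_line [345.9 205.8] 0.95 [ 0.5956 -0.0444  0.146 ]
yellow_mark [340.2 235.2] 0.77 [ 0.5923 -0.0658  0.1495]
front_glass [319.5 225. ] 0.57 [ 0.5772 -0.0586  0.1488]
{'violet': (array([319.9, 225.9]), np.int32(897)), 'yellow': (array([341.1, 232.6]), np.int32(51)), 'red': (array([353.4, 218. ]), np.int32(14)), 'white': (array([311.9, 186.5]), np.int32(971))}
axis [ 0.5774 -0.0587  0.15  ] yellow [ 0.5929 -0.0637  0.1497] yaw -17.915148332683664 r 0.016232185208266463
red [ 0.6058806  -0.06651526  0.113     ] -15.329932762156645 0.029506071831514588
crop0 249 153
```

View pics/w2.png

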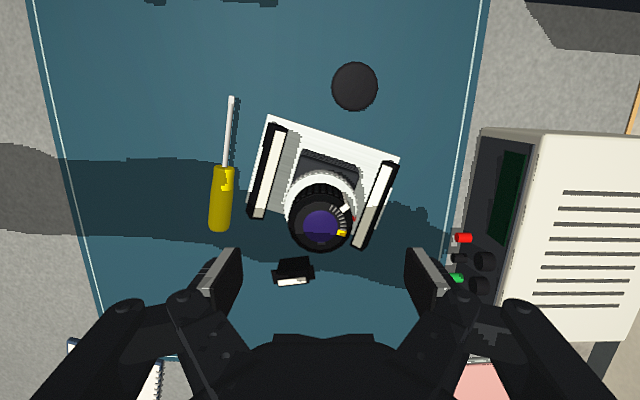

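Run:
```python
from h import *
r=plan([.5774,-.0582,.088],0,4)
print(', '.join(str(round(float(x),3)) for a in r for x in a))
```

```text
0.088, -0.002, 0.002, 0.0, 0.0, 0.0, 0.088, -0.002, 0.002, 0.0, 0.0, 0.0, 0.088, -0.002, 0.002, 0.0, 0.0, 0.0, 0.088, -0.002, 0.002, 0.0, 0.0, 0.0
```

jog_arm(motion=[0,-0.006,0.009,0,0,0,0.06,0,0,0,0,0,0.08,0,0,0,0,0,0.08,0,0,0,0,0,0.07,0,0,0,0,0,0.03,0,0,0,0,0,0,0,0,0,0,0])

```text
time_s: 4.35
tcp_pos: [0.5826, -0.0627, 0.1005]
tcp_rot: [0.511, 0.498, 0.502, -0.489]
ft_force: [0.2, -0.4, 0.0]
gripper_width: 0.0856
```

```bash
python3 look.py w3.png
```

```text
[-0.299  0.632  0.45   1.841 -0.393  0.739  0.391] [ 0.58260193 -0.06272131  0.10049706] 4.35 F [ 0.2 -0.4  0. ] w 0.08559349419740891
toolx [ 0.0175 -0.     -0.9998] jaw yaw 1.4833325160225357
white_line [352.2 269.3] 0.95 [ 0.5941 -0.0466  0.146 ]
yellow_mark [347.3 312.9] 0.86 [ 0.5928 -0.0645  0.1495]
front_glass [307.4 299.2] 0.61 [ 0.5766 -0.0587  0.1488]
{'violet': (array([309.5, 299.5]), np.int32(2577)), 'yellow': (array([347.8, 310.4]), np.int32(145)), 'red': (array([365.9, 268. ]), np.int32(22)), 'white': (array([262.4, 238.6]), np.int32(446))}
axis [ 0.5775 -0.0579  0.15  ] yellow [ 0.5929 -0.0631  0.1497] yaw -18.894151733034118 r 0.016236093110879635
red [ 0.60631315 -0.06608249  0.113     ] -15.907926859906874 0.029939480253044253
crop0 239 225
```

View pics/w3.png

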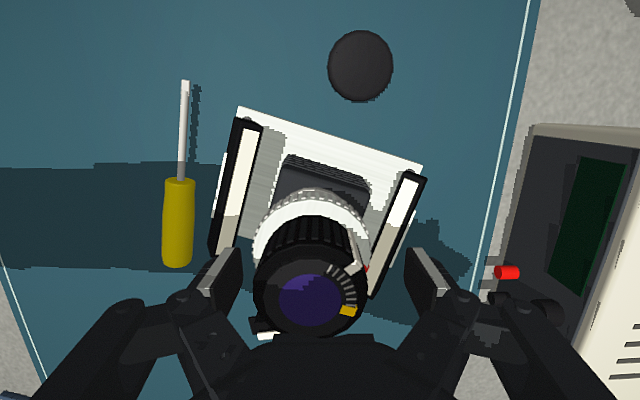

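```bash
cat > fix.py <<'E'
from h import *
import sys
g=[float(v) for v in sys.argv[1:4]]; 
s=manip.state();Rm=Rq(s['tcp_rot'])
x=Rm.apply([1,0,0]); rv=np.cross(x,[0,0,-1])
yaw=np.degrees(np.arctan2(*Rm.apply([0,1,0])[1::-1]))
print('pos',s['tcp_pos'],'F',np.round(s['ft_force'],1),'tq',np.round(s['torque'],2),'w',round(s['gripper_width'],4),'t',s['time_s'],'jawyaw',round(yaw,2),'j7',s['joints'][6])
print('shift',np.round(Rm.inv().apply(np.array(g)-s['tcp_pos'])/.3,4),'turn',np.round(np.degrees(Rm.inv().apply(rv))/5,3))
E
python3 fix.py .5775 -.0580 .0865
```

```text
pos [ 0.58392137 -0.06260741  0.10219774] F [ 0.   0.2 -0.7] tq [0.02 0.08 0.05] w 0.0854 t 4.55 jawyaw 1.5 j7 0.3911119276313076
shift [ 0.0519 -0.0221 -0.0159] turn [-0.     0.006 -0.238]
```

jog_arm(motion=[0.01,-0.02,-0.015,0,0,-0.24,0.03,0,0,0,0,0,0,0,0,0,0,0,0,0,0,0,0,0])

```text
time_s: 4.95
tcp_pos: [0.5787, -0.0574, 0.091]
tcp_rot: [0.507, 0.493, 0.506, -0.493]
ft_force: [0.5, -1.7, 0.2]
gripper_width: 0.0855
```

```bash
python3 fix.py .5775 -.0580 .0865
```

```text
pos [ 0.57866977 -0.05739663  0.09101659] F [ 0.5 -1.7  0.2] tq [-0.02  0.01  0.02] w 0.0855 t 4.95 jawyaw 1.55 j7 0.3856457155059724
shift [ 0.0151 -0.004   0.0019] turn [ 0.     0.002 -0.014]
```

jog_arm(motion=[0.013,-0.004,0.002,0,0,0,0,0,0,0,0,0])

```text
time_s: 5.15
tcp_pos: [0.5774, -0.0581, 0.0868]
tcp_rot: [0.507, 0.493, 0.506, -0.493]
ft_force: [-0.9, -0.2, 0.3]
gripper_width: 0.0856
```

```bash
python3 fix.py .5775 -.0580 .0865; python3 look.py w4.png
```

```text
pos [ 0.57738048 -0.05808528  0.08679023] F [-0.9 -0.2  0.3] tq [0.02 0.02 0.04] w 0.0856 t 5.15 jawyaw 1.55 j7 0.3901010939586404
shift [ 0.001   0.0004 -0.0003] turn [-0.     0.003 -0.014]
[-0.301  0.653  0.441  1.846 -0.4    0.73   0.39 ] [ 0.57738048 -0.05808528  0.08679023] 5.15 F [-0.9 -0.2  0.3] w 0.08560986443906188
toolx [ 1.2e-03 -2.0e-04 -1.0e+00] jaw yaw 1.5519480350619956
white_line [370.4 301.8] 0.82 [ 0.5949 -0.0463  0.146 ]
yellow_mark [361.7 349.4] 0.63 [ 0.5927 -0.0643  0.1495]
front_glass [318.4 331.7] 0.91 [ 0.5769 -0.0573  0.1488]
{'violet': (array([320.3, 323.5]), np.int32(1539)), 'yellow': None, 'red': (array([379.9, 291.7]), np.int32(18)), 'white': (array([265.1, 262.7]), np.int32(96))}
crop0 249 260
```

View pics/w4.png

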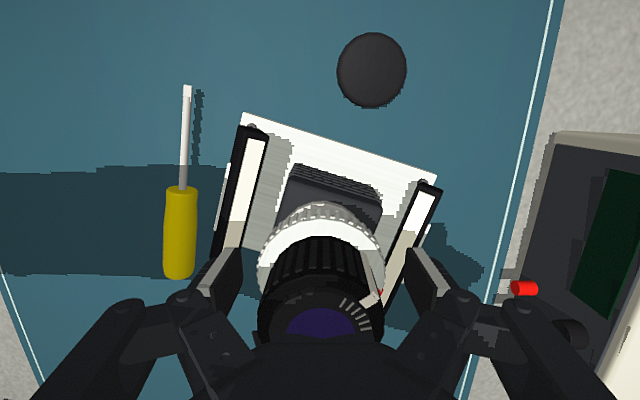

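jog_arm(motion=[0,0,0,0,0,0,0,0,0,0,0,0,0,0,0,0,0,0,0,0,0,0,0,0,0,0,0,0,0,0], grip=1, squeeze=50)

```text
time_s: 5.85
tcp_pos: [0.5764, -0.0581, 0.0879]
tcp_rot: [0.506, 0.493, 0.507, -0.493]
ft_force: [0.6, 0.7, 0.1]
gripper_width: 0.0603
```

```bash
python3 fix.py .5775 -.0580 .0865; python3 look.py w5.png
```

```text
pos [ 0.57637243 -0.05811038  0.08785585] F [0.6 0.7 0.1] tq [-0.01  0.17 -0.03] w 0.0603 t 5.85 jawyaw 1.55 j7 0.3898031233190829
shift [ 0.0045  0.0038 -0.0003] turn [ 0.    -0.008  0.013]
[-0.301  0.651  0.442  1.846 -0.399  0.734  0.39 ] [ 0.57637243 -0.05811038  0.08785585] 5.85 F [0.6 0.7 0.1] w 0.060318405398576344
toolx [-1.2e-03  7.0e-04 -1.0e+00] jaw yaw 1.5490942427909093
white_line [370.5 300. ] 0.71 [ 0.5943 -0.0464  0.146 ]
yellow_mark [364.1 345.5] 0.79 [ 0.5928 -0.0636  0.1495]
front_glass [322.1 328.3] 0.68 [ 0.5773 -0.0568  0.1488]
{'violet': (array([322.5, 322.4]), np.int32(1677)), 'yellow': None, 'red': (array([381.3, 290.3]), np.int32(15)), 'white': (array([269.2, 260.1]), np.int32(79))}
crop0 252 258
```

View pics/w5.png

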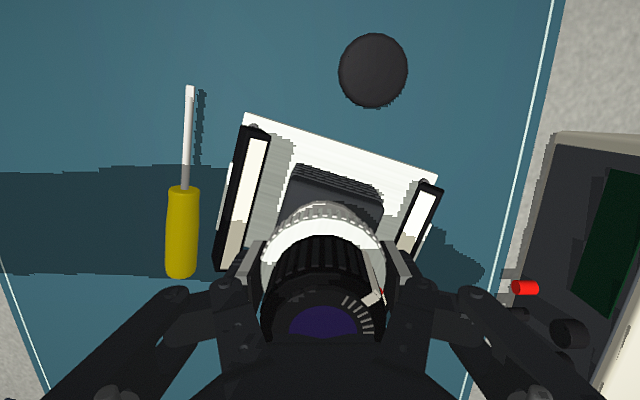

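jog_arm(motion=[0,0,0,0,0,0,0,0,0,-0.6,0,0,0,0,0,-0.8,0,0,0,0,0,-0.8,0,0,0,0,0,-0.8,0,0,0,0,0,-0.8,0,0], squeeze=80)

```text
time_s: 6.65
tcp_pos: [0.576, -0.0582, 0.0881]
tcp_rot: [0.582, 0.401, 0.583, -0.401]
ft_force: [-1.4, -0.1, 1.7]
gripper_width: 0.0596
```

```bash
python3 fix.py .5765 -.0580 .0875
```

```text
pos [ 0.57603044 -0.05816316  0.08809818] F [-1.4 -0.1  1.7] tq [-0.03  0.29 -0.29] w 0.0596 t 6.65 jawyaw 20.96 j7 0.6606287438612409
shift [0.002  0.0017 0.0001] turn [-0.    -0.022  0.013]
```

jog_arm(motion=[0,0,0,-0.8,0,0,0,0,0,-0.8,0,0,0,0,0,-0.8,0,0,0,0,0,-0.8,0,0,0,0,0,-0.8,0,0,0,0,0,-0.8,0,0,0,0,0,-0.8,0,0,0,0,0,-0.5,0,0,0,0,0,0,0,0])

```text
time_s: 7.55
tcp_pos: [0.5756, -0.0585, 0.0881]
tcp_rot: [0.668, 0.229, 0.67, -0.227]
ft_force: [-0.7, 0.2, 0.6]
gripper_width: 0.0595
```

```bash
python3 fix.py .5765 -.0580 .0875;  python3 look.py w6.png
```

```text
pos [ 0.57556689 -0.0584586   0.0881019 ] F [-0.7  0.2  0.6] tq [-0.18  0.23  0.34] w 0.0595 t 7.55 jawyaw 52.38 j7 1.1009661581402999
shift [0.002  0.0031 0.0015] turn [ 0.    -0.039 -0.013]
[-0.131  0.616  0.21   1.837 -0.19   0.71   1.101] [ 0.57556689 -0.0584586   0.0881019 ] 7.55 F [-0.7  0.2  0.6] w 0.05950134021495922
toolx [-0.002  0.003 -1.   ] jaw yaw 52.37865177675281
white_line [376.7 336.3] 0.74 [ 0.593 -0.046  0.146]
front_glass [324.3 331.1] 0.64 [ 0.5769 -0.0585  0.1488]
{'violet': (array([322.9, 322.1]), np.int32(1741)), 'yellow': None, 'red': (array([380.9, 289.9]), np.int32(9)), 'white': (array([377.2, 263.2]), np.int32(162))}
crop0 257 258
```

View pics/w6.png

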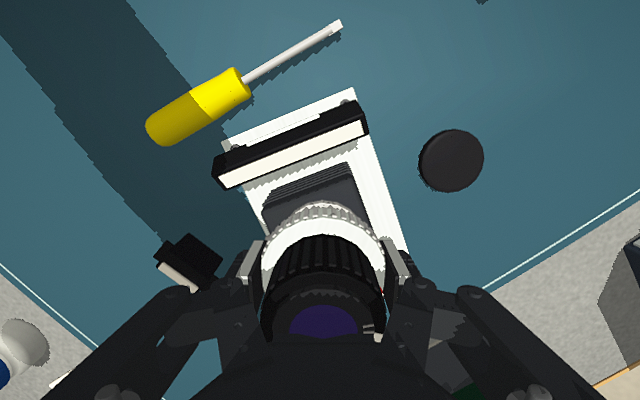

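jog_arm(motion=[0,0,0,0,0,0,0,0,0,0,0,0,0,0,0,0,0,0,0,0,0,0,0,0,-0.05,0,0,0,0,0,-0.05,0,0,0,0,0,0,0,0,0,0,0,0,0,0,0,0,0], grip=-1)

```text
time_s: 8.55
tcp_pos: [0.5763, -0.0589, 0.121]
tcp_rot: [0.668, 0.23, 0.669, -0.229]
ft_force: [-0.5, 0.1, -0.6]
gripper_width: 0.0853
```

```bash
python3 fix.py .5768 -.0580 .1205;  python3 look.py w7.png
```

```text
pos [ 0.57630399 -0.05886831  0.12101825] F [-0.5  0.1 -0.6] tq [-0.02  0.03 -0.02] w 0.0853 t 8.55 jawyaw 52.12 j7 1.086097253881712
shift [ 0.0017  0.0033 -0.0005] turn [ 0.    -0.021 -0.019]
[-0.143  0.566  0.226  1.824 -0.177  0.772  1.086] [ 0.57630399 -0.05886831  0.12101825] 8.55 F [-0.5  0.1 -0.6] w 0.08529645997705794
toolx [-4.0e-04  2.4e-03 -1.0e+00] jaw yaw 52.11710517789537
white_line [325.5 265.1] 0.34 [ 0.5735 -0.0548  0.146 ]
yellow_mark [334.7 308.3] 0.65 [ 0.5935 -0.0647  0.1495]
front_glass [323.3 277. ] 0.89 [ 0.5765 -0.0585  0.1488]
{'violet': (array([322.6, 278.5]), np.int32(1901)), 'yellow': (array([334.6, 305.5]), np.int32(99)), 'red': (array([370.8, 255.5]), np.int32(17)), 'white': (array([337.6, 221.3]), np.int32(2197))}
axis [ 0.5763 -0.0587  0.15  ] yellow [ 0.592  -0.0636  0.1497] yaw -17.323652455297147 r 0.016447247065354848
red [ 0.60084137 -0.04110819  0.113     ] 35.716971766582915 0.03019005199355979
crop0 255 206
```

View pics/w7.png

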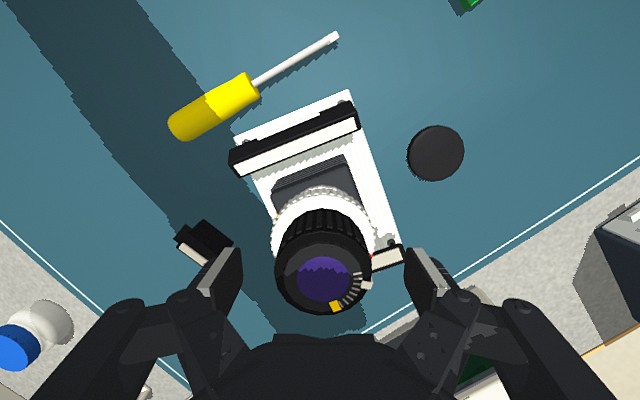

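jog_arm(motion=[0,0.003,0,0,0,0,0,0,0,0,0,0,0,0,0,0,0,0,0,0,0,0,0,0,0,0,0,0,0,0,0,0,0,0,0,0,0,0,0,0,0,0], grip=1, squeeze=30)

```text
time_s: 9.45
tcp_pos: [0.5754, -0.0583, 0.1193]
tcp_rot: [0.667, 0.23, 0.671, -0.229]
ft_force: [0.2, -0.1, 2.0]
gripper_width: 0.0473
```

```bash
python3 fix.py .5768 -.0580 .1205;  python3 look.py w8.png
```

```text
pos [ 0.5753822  -0.05834115  0.11931211] F [ 0.2 -0.1  2. ] tq [-0.05  0.12  0.02] w 0.0473 t 9.45 jawyaw 52.13 j7 1.0849639123102897
shift [-0.004   0.0038  0.003 ] turn [-0.    -0.058  0.015]
[-0.144  0.57   0.226  1.823 -0.177  0.773  1.085] [ 0.5753822  -0.05834115  0.11931211] 9.45 F [ 0.2 -0.1  2. ] w 0.047273657463744324
toolx [-0.0048  0.0021 -1.    ] jaw yaw 52.128379841093526
white_line [367.4 286. ] 0.71 [ 0.5932 -0.0447  0.146 ]
yellow_mark [334.4 310.6] 0.72 [ 0.5925 -0.0642  0.1495]
front_glass [321.9 280.6] 0.9 [ 0.576  -0.059   0.1488]
{'violet': (array([322.8, 282.4]), np.int32(1939)), 'yellow': (array([334.8, 309.7]), np.int32(100)), 'red': None, 'white': (array([343.6, 220.4]), np.int32(1831))}
axis [ 0.5764 -0.0587  0.15  ] yellow [ 0.5921 -0.0637  0.1497] yaw -17.536995565725466 r 0.016491609991501645
crop0 256 209
```

View pics/zw8.png

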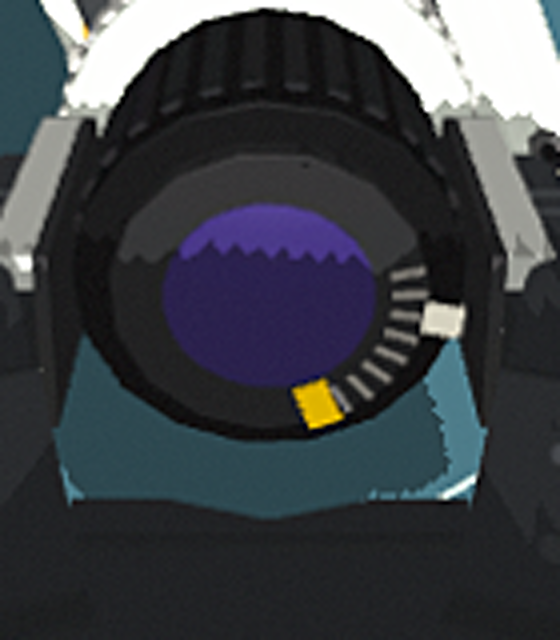

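```bash
cat > ang.py <<'E'
from h import *
import sys
# args: image, white roi x0 y0 x1 y1  (state must equal that of image)
im=cv2.imread('pics/'+sys.argv[1])[:,:,::-1].copy(); s=manip.state()
roi=[int(v) for v in sys.argv[2:6]]
x0,y0,x1,y1=roi
c=cv2.cvtColor(im[y0:y1,x0:x1],cv2.COLOR_RGB2HSV); m=((c[...,1]<70)&(c[...,2]>150)).astype(np.uint8)
n,l,st,ce=cv2.connectedComponentsWithStats(m)
p=proj('wrist',[[.577,-.058,.148]],s)[0].astype(int)
a=seg(im,(p[0]-70,p[1]-70,p[0]+70,min(399,p[1]+70)))
g=at_z('wrist',a['violet'][0],.150,s);y=at_z('wrist',a['yellow'][0],.1497,s)
# axis also from yellow: 16.5mm
for i in range(1,n):
    w=at_z('wrist',ce[i]+[x0,y0],.146,s)
    an=lambda q:np.degrees(np.arctan2(*(q-g)[1::-1]))
    print('white',ce[i]+[x0,y0],st[i,4],w,'ang',an(w),'r',np.linalg.norm((w-g)[:2]),'yel',an(y),'r',np.linalg.norm((y-g)[:2]),'FOCUS',an(w)-an(y))
E
python3 ang.py w8.png 358 281 376 297
```

```text
white [366.25352113 288.56338028] 71 [ 0.59404809 -0.04601151  0.146     ] ang 35.62580356257518 r 0.021810644433075097 yel -17.53924266086716 r 0.016489108784904408 FOCUS 53.16504622344234
```

jog_arm(motion=[0,0,0,0.6,0,0,0,0,0,0.8,0,0,0,0,0,0.8,0,0,0,0,0,0.8,0,0,0,0,0,0.8,0,0,0,0,0,0.8,0,0,0,0,0,0.8,0,0,0,0,0,0.8,0,0,0,0,0,0.8,0,0,0,0,0,0.8,0,0,0,0,0,0.8,0,0,0,0,0,0.4,0,0,0,0,0,0,0,0,0,0,0,0,0,0])

```text
time_s: 11.05
tcp_pos: [0.5762, -0.0579, 0.1193]
tcp_rot: [0.522, 0.475, 0.525, -0.476]
ft_force: [-0.8, -0.1, 1.7]
gripper_width: 0.0472
```

```bash
python3 fix.py .5768 -.0580 .1205;  python3 look.py w9.png
```

```text
pos [ 0.57622877 -0.05787432  0.11930038] F [-0.8 -0.1  1.7] tq [ 0.02  0.13 -0.08] w 0.0472 t 11.05 jawyaw 5.51 j7 0.41409744843730917
shift [-0.004   0.0018  0.0006] turn [ 0.    -0.023  0.034]
[-0.297  0.599  0.436  1.832 -0.344  0.79   0.414] [ 0.57622877 -0.05787432  0.11930038] 11.05 F [-0.8 -0.1  1.7] w 0.04722124721311908
toolx [-0.0031  0.0017 -1.    ] jaw yaw 5.514129057112416
white_line [368.7 288.2] 0.63 [ 0.6    -0.0619  0.146 ]
yellow_mark [353.9 296. ] 0.91 [ 0.5928 -0.0644  0.1495]
front_glass [322.2 281. ] 0.57 [ 0.5771 -0.0581  0.1488]
{'violet': (array([322.7, 282.5]), np.int32(1928)), 'yellow': (array([354.3, 294.3]), np.int32(106)), 'red': (array([364.6, 225.7]), np.int32(126)), 'white': (array([313.6, 216.8]), np.int32(878))}
axis [ 0.5773 -0.0581  0.15  ] yellow [ 0.5928 -0.0633  0.1497] yaw -18.525657929749098 r 0.016305746642176624
red [ 0.59989637 -0.04323389  0.113     ] 33.40066302843825 0.027019584916202107
crop0 252 208
```

View pics/zw9.png

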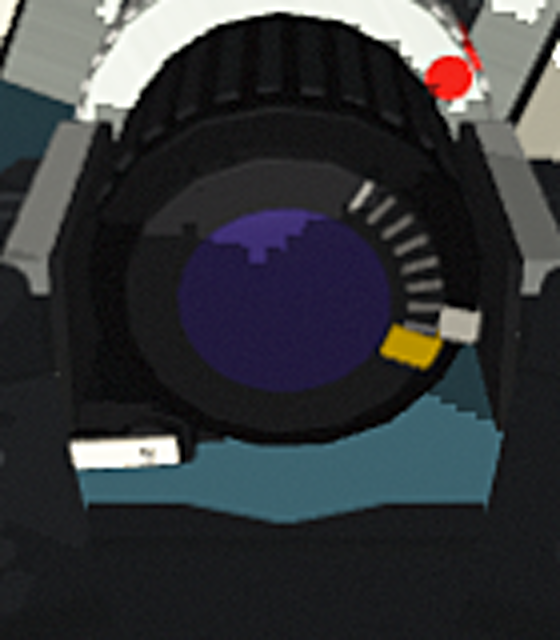

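```bash
python3 ang.py w9.png 360 283 374 296
```

```text
white [366.19047619 288.73015873] 63 [ 0.59883779 -0.06234748  0.146     ] ang -11.032273305335192 r 0.02187499674711923 yel -18.5442860617226 r 0.01630761309157237 FOCUS 7.51201275638741
```

jog_arm(motion=[0,0,0,0.5,0,0,0,0,0,0.5,0,0,0,0,0,0.45,0,0,0,0,0,0,0,0,0,0,0,0,0,0])

```text
time_s: 11.75
tcp_pos: [0.5764, -0.0579, 0.1193]
tcp_rot: [-0.491, -0.508, -0.493, 0.508]
ft_force: [-0.2, -0.4, 0.7]
gripper_width: 0.0472
```

```bash
python3 fix.py .5768 -.0580 .1205;  python3 look.py w10.png; python3 ang.py w10.png 360 283 374 300
```

```text
pos [ 0.57643548 -0.05789778  0.11932705] F [-0.2 -0.4  0.7] tq [-0.04  0.14 -0.09] w 0.0472 t 11.75 jawyaw -1.8 j7 0.30993271971555214
shift [-0.0039  0.0012  0.0003] turn [ 0.    -0.022  0.031]
[-0.32   0.605  0.469  1.833 -0.371  0.794  0.31 ] [ 0.57643548 -0.05789778  0.11932705] 11.75 F [-0.2 -0.4  0.7] w 0.04716254975258896
toolx [-0.0027  0.002  -1.    ] jaw yaw -1.8034747328139116
white_line [364.4 290. ] 0.61 [ 0.5975 -0.0657  0.146 ]
yellow_mark [356.4 295.2] 0.61 [ 0.5932 -0.066   0.1495]
front_glass [323.7 280.2] 0.72 [ 0.5781 -0.0577  0.1488]
{'violet': (array([322.6, 282.5]), np.int32(1924)), 'yellow': (array([355.9, 290.7]), np.int32(109)), 'red': (array([360.7, 222.3]), np.int32(103)), 'white': (array([308.8, 216.4]), np.int32(786))}
axis [ 0.5776 -0.0581  0.15  ] yellow [ 0.593  -0.0633  0.1497] yaw -18.541756101800836 r 0.016238924718501944
red [ 0.59958592 -0.04408515  0.113     ] 32.55397682089837 0.02612571480210976
crop0 252 208
white [366.88679245 288.8490566 ] 53 [ 0.59866645 -0.06513218  0.146     ] ang -18.27536825955655 r 0.022231230590838202 yel -18.560085467297085 r 0.016237277782535472 FOCUS 0.28471720774053466
```

View pics/zw10.png

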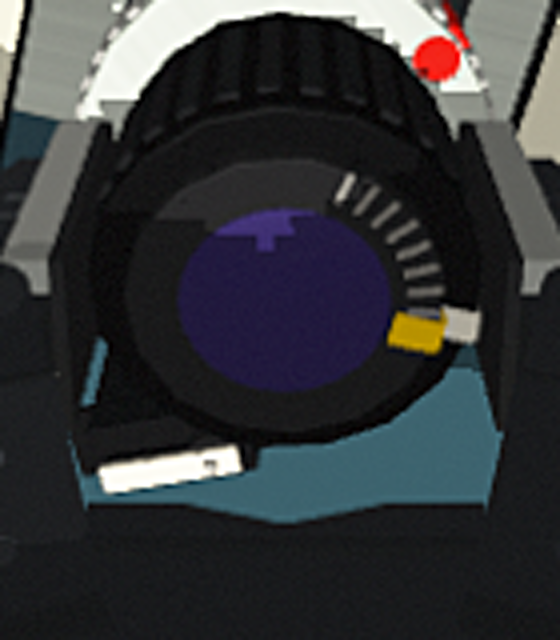

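jog_arm(motion=[0,0,0,0,0,0,0,0,0,0,0,0,0,0,0,0,0,0,0,0,0,0,0,0,0,0,0,0,0,0,-0.05,0,0,-1,0,0,-0.03,0,0,-1,0,0,0,0,0,-1,0,0,0,0,0,-1,0,0,0,0,0,-1,0,0,0,0,0,-1,0,0,0,0,0,-1,0,0,0,0,0,-1,0,0,0,0,0,-1,0,0,0,0,0,-1,0,0,0,0,0,-1,0,0,0,0,0,-1,0,0,0,0,0,-1,0,0,0,0,0,-0.9,0,0], grip=-1)

```text
time_s: 13.85
tcp_pos: [0.576, -0.0583, 0.1436]
tcp_rot: [0.696, 0.119, 0.698, -0.119]
ft_force: [-0.2, -1.0, 0.4]
gripper_width: 0.086
```

jog_arm(motion=[0,0,0,-0.5,0,0,0,0,0,0,0,0])

```text
time_s: 14.05
tcp_pos: [0.5759, -0.0586, 0.1436]
tcp_rot: [0.698, 0.103, 0.701, -0.103]
ft_force: [0.5, -0.3, 0.4]
gripper_width: 0.0854
```

```bash
python3 fix.py .5765 -.0580 .1205;  python3 look.py w11.png
```

```text
pos [ 0.57593583 -0.05864524  0.14364891] F [ 0.5 -0.3  0.4] tq [-0.   -0.01  0.06] w 0.0854 t 14.05 jawyaw 73.25 j7 1.394381620677657
shift [0.0772 0.0026 0.0014] turn [-0.    -0.039  0.005]
[-0.092  0.529  0.155  1.807 -0.108  0.817  1.394] [ 0.57593583 -0.05864524  0.14364891] 14.05 F [ 0.5 -0.3  0.4] w 0.08542831156386128
toolx [-3.4e-03  5.0e-04 -1.0e+00] jaw yaw 73.2493812583106
yellow_mark [325.  282.6] 0.85 [ 0.5934 -0.0628  0.1495]
front_glass [323.7 253.1] 0.88 [ 0.5757 -0.0583  0.1488]
{'violet': (array([322.3, 255.6]), np.int32(1463)), 'yellow': (array([322.4, 281. ]), np.int32(72)), 'red': None, 'white': (array([328. , 205.5]), np.int32(2518))}
axis [ 0.5763 -0.0593  0.15  ] yellow [ 0.5918 -0.0639  0.1497] yaw -16.654422535906715 r 0.016195547737186906
crop0 255 184
```

View pics/zw11.png

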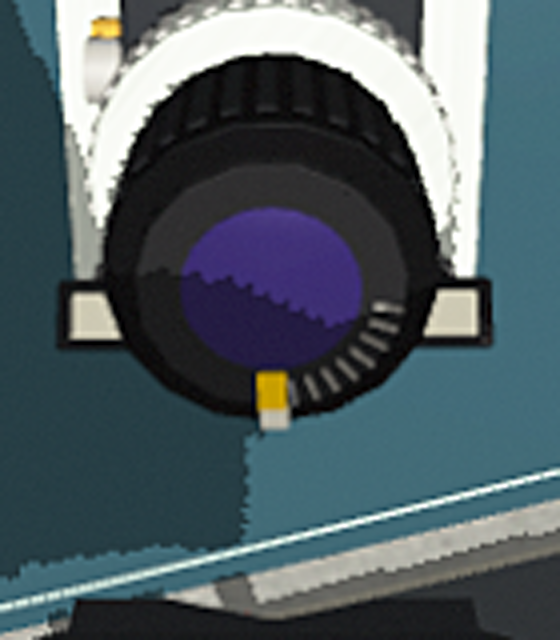

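Run:
```python
import cv2,numpy as np
im=cv2.imread('pics/w11.png')
print(im[276:294,316:331].max(2)); 
hsv=cv2.cvtColor(im,cv2.COLOR_BGR2HSV); print(hsv[276:294,316:331,1])
```

```text
[[ 27  33  36  37  50  56  54  55  55  60  39  36  28  27  26]
 [ 26  25  29 119 155 152 151 151 151 159 108  28  23  27  24]
 [ 30  28  31 173 214 202 200 201 203 213 149  47  30  25  24]
 [ 30  30  35 173 213 203 201 201 202 211 156  90  60  23  22]
 [ 27  29  34 172 211 199 199 197 201 208 149 107  81  22  24]
 [ 31  32  33 151 201 200 198 198 200 209 138  99  88  36  21]
 [ 28  30  34 127 190 203 198 198 200 209 138  87  89  45  24]
 [ 29  32  30 128 192 203 198 198 200 210 139  67  87  57  24]
 [ 21  24  25 129 193 203 198 198 200 209 148  63  89  64  16]
 [ 12  13  14 129 194 204 199 199 198 206 170  85  56  39   8]
 [ 12  14  10 103 183 200 195 193 195 202 179  95   0   5  10]
 [ 13  10   8  50 163 196 187 186 187 193 172  92   0   5   6]
 [ 46  37  18  44 164 196 188 187 187 194 172  93  40  64  95]
 [ 67  65  54  58 164 200 192 192 192 197 179 121 102 113 123]
 [ 71  73  68  62 147 183 177 178 178 183 171 135 122 125 122]
 [ 69  66  65  61  89 122 132 133 134 134 131 123 118 120 119]
 [ 65  62  94  86  55  99 120 117 115 116 118 118 119 119 121]
 [ 95 110 121  93  86 117 122
[... 469 characters left out ...]
1  32]
 [  0  48 179 215 255 255 255 255 255 255 251  19   3   9  11]
 [ 36  53 245 223 255 255 255 255 255 255 208  24   3  16  16]
 [ 43  59 255 247 255 255 255 255 255 255 167  78  18   7  32]
 [ 64  55 255 193 131 120 119 120 120 126  83  43   0 102  77]
 [ 78 102 191 107  39  36  33  33  35  38  30  19   0 255 255]
 [100 103 156  52  20  20  19  19  20  22  27  19 153 120 115]
 [114 114 142 114  23  29  28  29  29  30  23  30 135 115 112]
 [115 112 128 160  21  28  22  21  21  24  15  59 125 116 117]
 [115 112 114 142  20  27  44  42  42  42  55 100 119 113 118]
 [118 107 117 122 134 134 130 131 133 132 123 119 118 118 114]
 [115 116 114 112 119 116 117 116 118 117 114 113 116 113 116]]
```

jog_arm(motion=[0.04,0.002,0.001,0,0,0,0.038,0,0,0,0,0,0,0,0,0,0,0,0,0,0,0,0,0])

```text
time_s: 14.65
tcp_pos: [0.5759, -0.0577, 0.1173]
tcp_rot: [0.698, 0.104, 0.701, -0.104]
ft_force: [-0.1, 0.1, -0.1]
gripper_width: 0.0855
```

```bash
python3 fix.py .5765 -.0580 .1200
```

```text
pos [ 0.57585925 -0.05773166  0.11733726] F [-0.1  0.1 -0.1] tq [-0.03 -0.01  0.01] w 0.0855 t 14.65 jawyaw 73.12 j7 1.396553441428505
shift [-0.0089 -0.0002  0.0023] turn [ 0.    -0.052  0.014]
```

jog_arm(motion=[-0.012,0,0.002,0,-0.05,0,0,0,0,0,0,0,0,0,0,0,0,0,0,0,0,0,0,0,0,0,0,0,0,0,0,0,0,0,0,0,0,0,0,0,0,0,0,0,0,0,0,0], grip=1, squeeze=30)

```text
time_s: 15.45
tcp_pos: [0.5761, -0.0591, 0.1216]
tcp_rot: [0.699, 0.103, 0.7, -0.105]
ft_force: [-0.2, 0.1, -1.1]
gripper_width: 0.047
```

```bash
python3 fix.py .5765 -.0580 .1200
```

```text
pos [ 0.57605353 -0.0591097   0.12160472] F [-0.2  0.1 -1.1] tq [-0.17  0.08 -0.03] w 0.047 t 15.45 jawyaw 73.09 j7 1.394500800737213
shift [0.0053 0.004  0.0003] turn [ 0.    -0.     0.032]
```

jog_arm(motion=[0,0,0,0.2,0,0,0,0,0,0,0,0,0,0,0,0,0,0])

```text
time_s: 15.75
tcp_pos: [0.576, -0.0591, 0.1216]
tcp_rot: [0.698, 0.11, 0.699, -0.112]
ft_force: [0.1, -0.6, -0.9]
gripper_width: 0.0472
```

```bash
python3 fix.py .5765 -.0580 .1200; python3 look.py w12.png
```

```text
pos [ 0.5760479  -0.05911033  0.12160256] F [ 0.1 -0.6 -0.9] tq [-0.18  0.08  0.03] w 0.0472 t 15.75 jawyaw 72.0 j7 1.3787169659918919
shift [0.0053 0.004  0.0003] turn [-0.     0.     0.034]
[-0.094  0.56   0.157  1.821 -0.116  0.77   1.379] [ 0.5760479  -0.05911033  0.12160256] 15.75 F [ 0.1 -0.6 -0.9] w 0.04720445074719626
toolx [-9.0e-04 -2.8e-03 -1.0e+00] jaw yaw 72.00434299068766
white_line [325.3 312.2] 0.95 [ 0.5981 -0.0651  0.146 ]
yellow_mark [322.7 310.4] 0.87 [ 0.5939 -0.0651  0.1495]
front_glass [320.6 273.5] 0.67 [ 0.5742 -0.0597  0.1488]
{'violet': (array([322.8, 278. ]), np.int32(1890)), 'yellow': (array([323.7, 306.8]), np.int32(88)), 'red': None, 'white': (array([335.5, 217.3]), np.int32(1351))}
axis [ 0.5761 -0.0592  0.15  ] yellow [ 0.5919 -0.0639  0.1497] yaw -16.415062881237635 r 0.01645963650377202
crop0 257 206
```

View pics/zw12.png

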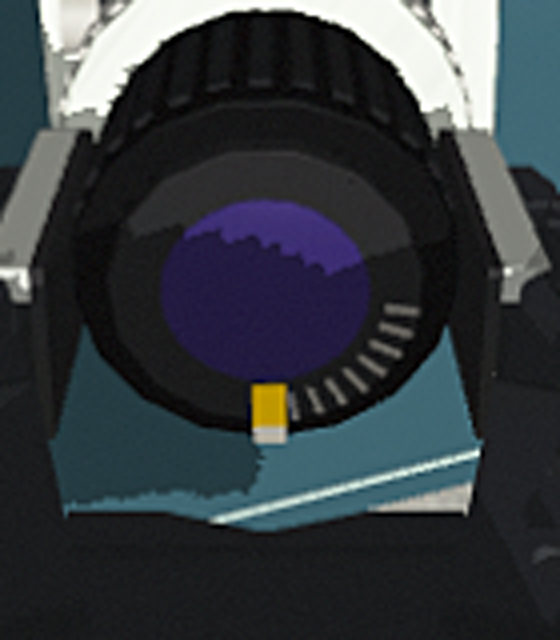

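jog_arm(motion=[0,0,0,0,0,0,0,0,0,0,0,0,0,0,0,0,0,0,0,0,0,0,0,0,0,0,0,0,0,0,0,0,0,0,0,0,0.04,0.002,0,0,0,0,0.04,0,0,0,0,0,0.02,0,0,0,0,0,0,0,0,0,0,0], grip=-1)

```text
time_s: 16.95
tcp_pos: [0.5766, -0.0581, 0.089]
tcp_rot: [0.698, 0.11, 0.698, -0.111]
ft_force: [-1.0, -0.4, -0.9]
gripper_width: 0.0857
```

```bash
python3 fix.py .5765 -.0580 .0875; python3 look.py w13.png
```

```text
pos [ 0.57656454 -0.05811165  0.08903512] F [-1.  -0.4 -0.9] tq [-0.01 -0.03  0.  ] w 0.0857 t 16.95 jawyaw 72.03 j7 1.385599461071987
shift [ 0.0051  0.0003 -0.0003] turn [-0.     0.005  0.024]
[-0.087  0.61   0.146  1.833 -0.126  0.707  1.386] [ 0.57656454 -0.05811165  0.08903512] 16.95 F [-1.  -0.4 -0.9] w 0.08570654578414318
toolx [-2.0e-04 -2.1e-03 -1.0e+00] jaw yaw 72.02525304684043
white_line [182.5 208.8] 0.34 [ 0.5201 -0.0878  0.146 ]
front_glass [319.3 326. ] 0.64 [ 0.5756 -0.0592  0.1488]
{'violet': (array([319.8, 320.4]), np.int32(1952)), 'yellow': None, 'red': None, 'white': (array([375.6, 261.5]), np.int32(183))}
crop0 255 256
```

View pics/w13.png

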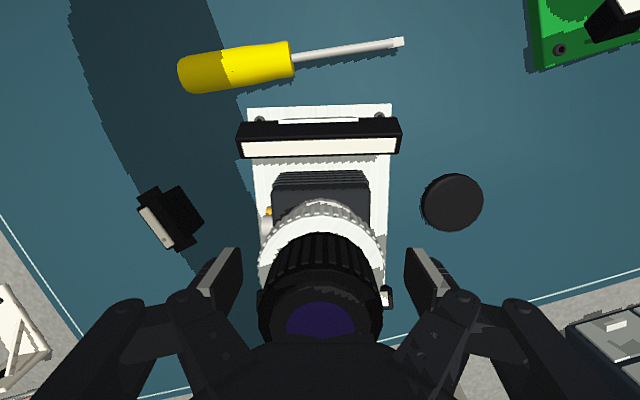

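jog_arm(motion=[0.003,0,0,0,0,0,0,0,0,0,0,0,0,0,0,0,0,0,0,0,0,0,0,0,0,0,0,0,0,0,0,0,0,0,0,0,0,0,0,0,0,0,0,0,0,0,0,0], grip=1, squeeze=80)

```text
time_s: 17.95
tcp_pos: [0.5778, -0.0596, 0.0915]
tcp_rot: [0.7, 0.109, 0.697, -0.112]
ft_force: [-0.5, -0.1, 0.2]
gripper_width: 0.0594
```

jog_arm(motion=[0,0,0,0.6,0,0,0,0,0,0.8,0,0,0,0,0,0.8,0,0,0,0,0,0.8,0,0,0,0,0,0.8,0,0,0,0,0,0.8,0,0,0,0,0,0.8,0,0,0,0,0,0.8,0,0,0,0,0,0.8,0,0,0,0,0,0.8,0,0,0,0,0,0.8,0,0,0,0,0,0,0,0])

```text
time_s: 19.15
tcp_pos: [0.5771, -0.0605, 0.0915]
tcp_rot: [0.608, 0.362, 0.605, -0.366]
ft_force: [0.7, 0.1, 0.8]
gripper_width: 0.059
```

```bash
python3 fix.py .5765 -.0580 .0875; python3 look.py w14.png
```

```text
pos [ 0.57713877 -0.06053308  0.09149709] F [0.7 0.1 0.8] tq [-0.17  0.34 -0.33] w 0.059 t 19.15 jawyaw 28.01 j7 0.7673228763670817
shift [ 0.0133  0.0021 -0.0085] turn [-0.     0.08   0.036]
[-0.237  0.629  0.351  1.841 -0.299  0.723  0.767] [ 0.57713877 -0.06053308  0.09149709] 19.15 F [0.7 0.1 0.8] w 0.05899523531135842
toolx [ 5.0e-04 -7.6e-03 -1.0e+00] jaw yaw 28.014315592158667
yellow_mark [351.8 347.5] 0.65 [ 0.5928 -0.0643  0.1495]
front_glass [322.  319.5] 0.79 [ 0.5768 -0.0585  0.1488]
{'violet': (array([322.4, 316.7]), np.int32(2386)), 'yellow': None, 'red': None, 'white': (array([375.8, 253.9]), np.int32(262))}
crop0 254 246
```

View pics/zw14.png

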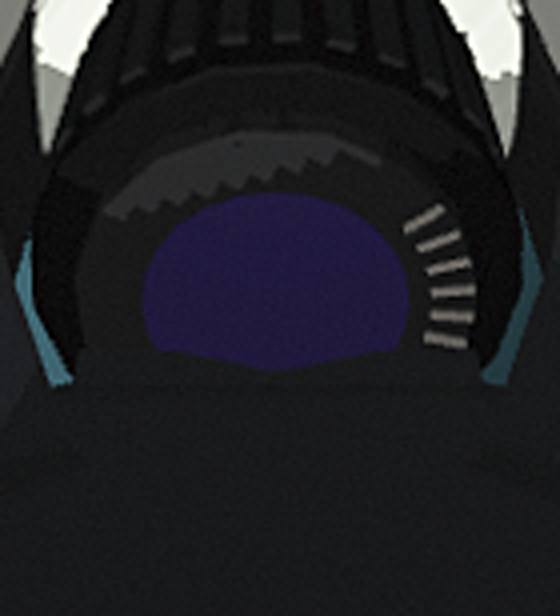

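jog_arm(motion=[0,0,0,0.4,0,0,0,0,0,0.4,0,0,0,0,0,0.3,0,0])

```text
time_s: 19.65
tcp_pos: [0.5769, -0.0606, 0.0915]
tcp_rot: [0.589, 0.391, 0.586, -0.395]
ft_force: [0.3, 0.5, 0.3]
gripper_width: 0.0599
```

```bash
python3 fix.py .5765 -.0580 .0875
```

```text
pos [ 0.57694733 -0.06059395  0.09147051] F [0.3 0.5 0.3] tq [-0.24  0.47  0.28] w 0.0599 t 19.65 jawyaw 22.44 j7 0.6897464335114052
shift [ 0.0132  0.002  -0.0087] turn [-0.     0.078  0.03 ]
```

jog_arm(motion=[0,0,0,0.3,0,0,0,0,0,0.3,0,0])

```text
time_s: 19.85
tcp_pos: [0.5766, -0.0598, 0.0914]
tcp_rot: [0.579, 0.405, 0.576, -0.41]
ft_force: [0.0, -2.7, 1.2]
gripper_width: 0.0591
```

```bash
python3 fix.py .5765 -.0580 .0875
```

```text
pos [ 0.57663518 -0.05984411  0.09136314] F [ 0.  -2.7  1.2] tq [-1.54 -0.21  0.14] w 0.0591 t 19.85 jawyaw 19.58 j7 0.6479103240583592
shift [ 0.0128  0.0017 -0.006 ] turn [-0.     0.08   0.041]
```

jog_arm(motion=[0,0,0,0.3,0,0,0,0,0,0.3,0,0])

```text
time_s: 20.05
tcp_pos: [0.576, -0.058, 0.0912]
tcp_rot: [0.568, 0.42, 0.566, -0.425]
ft_force: [-2.9, 4.4, 4.4]
gripper_width: 0.0593
```

```bash
python3 fix.py .5765 -.0580 .0875
```

```text
pos [ 0.57603856 -0.05798752  0.09123895] F [-2.9  4.4  4.4] tq [1.02 0.85 0.3 ] w 0.0593 t 20.05 jawyaw 16.62 j7 0.6046001991774325
shift [0.0125 0.0015 0.0004] turn [0.    0.063 0.053]
```

jog_arm(motion=[0,0,0,0,0,0,0,0,0,0,0,0,0,0,0,0,0,0,0,0,0,0,0,0,0,0,0,0,0,0,-0.08,0,0,0,0,0,-0.1,0,0,0,0,0,0,0,0,0,0,0,0,0,0,0,0,0], grip=-1)

```text
time_s: 20.95
tcp_pos: [0.5773, -0.0604, 0.1469]
tcp_rot: [0.566, 0.424, 0.562, -0.428]
ft_force: [0.5, -0.2, 0.1]
gripper_width: 0.0854
```

```bash
python3 fix.py .5765 -.0580 .0875; python3 look.py w15.png
```

```text
pos [ 0.57732999 -0.06035012  0.14687288] F [ 0.5 -0.2  0.1] tq [0.03 0.06 0.01] w 0.0854 t 20.95 jawyaw 15.84 j7 0.5634699455117239
shift [ 0.1978 -0.0003 -0.0098] turn [-0.     0.086  0.01 ]
[-0.309  0.557  0.448  1.818 -0.305  0.833  0.563] [ 0.57732999 -0.06035012  0.14687288] 20.95 F [ 0.5 -0.2  0.1] w 0.08535156026332037
toolx [ 0.0012 -0.0075 -1.    ] jaw yaw 15.840924936025443
white_line [355.6 260.7] 0.6 [ 0.5984 -0.0621  0.146 ]
yellow_mark [347.7 264. ] 0.61 [ 0.5938 -0.0635  0.1495]
front_glass [320.3 245.9] 0.68 [ 0.5759 -0.0571  0.1488]
{'violet': (array([321.8, 249.7]), np.int32(1419)), 'yellow': (array([345.7, 263.7]), np.int32(74)), 'red': None, 'white': (array([337.8, 196.8]), np.int32(1917))}
axis [ 0.5772 -0.0585  0.15  ] yellow [ 0.5925 -0.0635  0.1497] yaw -18.083706154268512 r 0.01616028245469536
crop0 252 176
```

View pics/zw15.png

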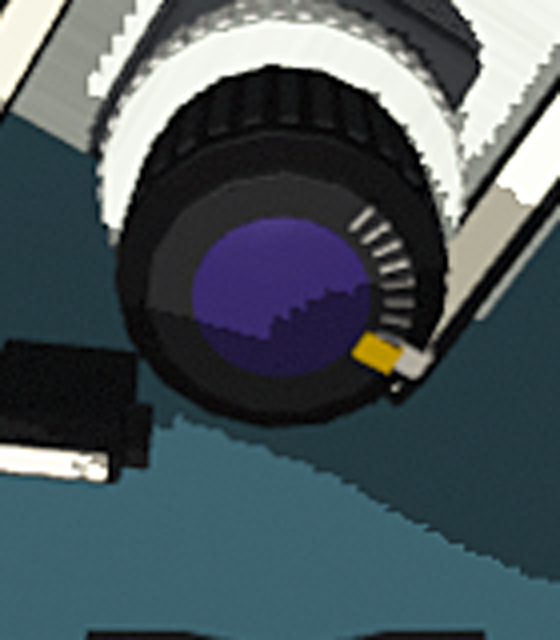

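jog_arm(motion=[-0.05,0,0,1,0,0,-0.04,0,-0.005,1,0,0,0,0,0,1,0,0,0,0,0,1,0,0,0,0,0,1,0,0,0,0,0,1,0,0,0,0,0,1,0,0,0,0,0,1,0,0,0,0,0,1,0,0,0,0,0,0,0,0,0,0,0,0,0,0])

```text
time_s: 22.25
tcp_pos: [0.5713, -0.0583, 0.1654]
tcp_rot: [-0.349, -0.609, -0.349, 0.621]
ft_force: [-0.0, -0.1, -0.7]
gripper_width: 0.0852
```

```bash
python3 fix.py .5765 -.0580 .0875; python3 look.py w16.png
```

```text
pos [ 0.57134111 -0.05830558  0.16537332] F [-0.  -0.1 -0.7] tq [ 0.01 -0.06 -0.02] w 0.0852 t 22.25 jawyaw -30.88 j7 -0.14165026615396017
shift [ 0.2593  0.0165 -0.0138] turn [-0.     0.179  0.099]
[-0.468  0.58   0.671  1.817 -0.431  0.913 -0.142] [ 0.57134111 -0.05830558  0.16537332] 22.25 F [-0.  -0.1 -0.7] w 0.08523261667998573
toolx [-0.0154 -0.009  -0.9998] jaw yaw -30.881419242229406
white_line [367.  225.3] 0.91 [ 0.5997 -0.0664  0.146 ]
yellow_mark [355.5 228.4] 0.56 [ 0.593  -0.063   0.1495]
front_glass [330.5 233.6] 0.67 [ 0.5779 -0.0585  0.1488]
{'violet': (array([330.8, 234.6]), np.int32(1167)), 'yellow': (array([263.6, 263. ]), np.int32(439)), 'red': (array([366.5, 204.2]), np.int32(62)), 'white': (array([320.6, 185.5]), np.int32(769))}
axis [ 0.578  -0.0587  0.15  ] yellow [ 0.5306 -0.0542  0.1497] yaw 174.57933080816255 r 0.04753156706922493
red [ 0.60432585 -0.06671655  0.113     ] -16.861270368868276 0.027545323762261886
crop0 258 162
```

View pics/zw16.png

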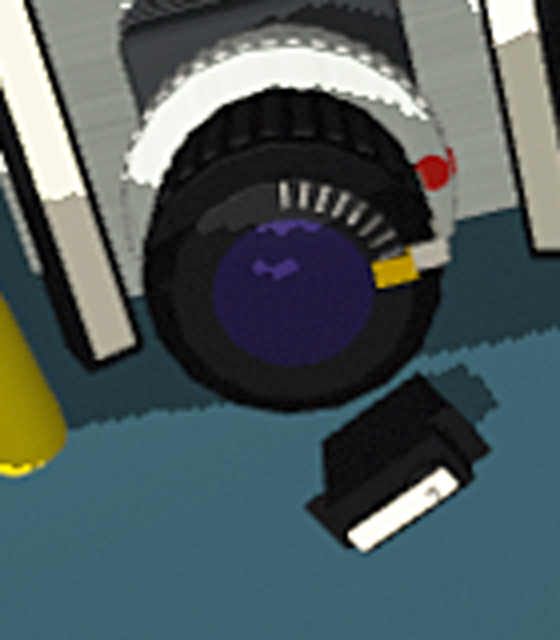

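Run:
```python
from h import *
s=manip.state();im=cv2.imread('pics/w16.png')[:,:,::-1].copy()
a=seg(im,(290,180,390,260));print(a)
g=at_z('wrist',a['violet'][0],.150,s);y=at_z('wrist',a['yellow'][0],.1497,s);r=at_z('wrist',a['red'][0],.113,s)
an=lambda q,g:np.degrees(np.arctan2(*(q-g)[1::-1]))
print(g,an(y,g),an(r,g)); 
# predict red spot pixel for lock angle 0,5,10 deg (r=28)
for d in (0,3,6,10):
    t=np.radians(an(y,g)+d); print(d,proj('wrist',[[g[0]+.0277*np.cos(t),g[1]+.0277*np.sin(t),.113]],s))
```

```text
{'violet': (array([330.77634961, 234.62467866]), np.int32(1167)), 'yellow': (array([356.30434783, 229.13043478]), np.int32(69)), 'red': (array([366.51612903, 204.19354839]), np.int32(62)), 'white': (array([317.3502627 , 188.43957968]), np.int32(571))}
[ 0.57814431 -0.05899612  0.15      ] -17.92222469374258 -16.80561273539938
0 [[366.71610277 204.85266241]]
3 [[366.31283254 203.04822519]]
6 [[365.8065497  201.26286132]]
10 [[364.97267605 198.92108723]]
```

```bash
python3 fix.py .5768 -.0583 .1500
```

```text
pos [ 0.57162094 -0.05836282  0.16586052] F [ 0.5 -0.6 -0.2] tq [ 0.04 -0.04  0.05] w 0.0853 t 22.45 jawyaw -30.96 j7 -0.14262991403035735
shift [ 0.0526  0.0151 -0.0098] turn [-0.     0.169  0.092]
```

jog_arm(motion=[0,0.015,-0.01,0,0.17,0.09,0.05,0,0,0,0,0,0,0,0,0,0,0])

```text
time_s: 22.75
tcp_pos: [0.5777, -0.058, 0.1498]
tcp_rot: [0.349, 0.616, 0.349, -0.614]
ft_force: [0.0, 0.0, 0.2]
gripper_width: 0.0858
```

```bash
python3 fix.py .5768 -.0583 .0885
```

```text
pos [ 0.57767868 -0.0580273   0.14976683] F [0.  0.  0.2] tq [0.01 0.04 0.02] w 0.0858 t 22.75 jawyaw -30.87 j7 -0.11615766732498142
shift [ 0.2042 -0.0022  0.0027] turn [-0.    -0.025 -0.011]
```

jog_arm(motion=[0.06,-0.002,0.002,0,0,0,0.07,0,0,0,0,0,0.06,0,0,0,0,0,0,0,0,0,0,0,0,0,0,0,0,0])

```text
time_s: 23.25
tcp_pos: [0.577, -0.0587, 0.0901]
tcp_rot: [0.349, 0.616, 0.349, -0.614]
ft_force: [1.7, -0.3, 0.2]
gripper_width: 0.0853
```

```bash
python3 fix.py .5768 -.0583 .0885
```

```text
pos [ 0.57696339 -0.05867387  0.09011142] F [ 1.7 -0.3  0.2] tq [-0.07  0.01  0.01] w 0.0853 t 23.25 jawyaw -30.88 j7 -0.0642256611868008
shift [ 0.0054 -0.0011 -0.0008] turn [ 0.    -0.022 -0.006]
```

jog_arm(motion=[0.005,0,0,0,0,0,0,0,0,0,0,0,0,0,0,0,0,0,0,0,0,0,0,0,0,0,0,0,0,0,0,0,0,0,0,0,0,0,0,0,0,0], grip=1, squeeze=80)

```text
time_s: 23.95
tcp_pos: [0.5768, -0.0584, 0.0906]
tcp_rot: [0.348, 0.616, 0.349, -0.614]
ft_force: [1.2, -0.2, -4.3]
gripper_width: 0.0595
```

```bash
python3 fix.py .5768 -.0583 .0885
```

```text
pos [ 0.57684875 -0.05844004  0.09055776] F [ 1.2 -0.2 -4.3] tq [-0.02  0.06  0.01] w 0.0595 t 23.95 jawyaw -30.87 j7 -0.06375719417320844
shift [ 0.0069 -0.0004 -0.0003] turn [ 0.    -0.032 -0.002]
```

jog_arm(motion=[0,0,0,0.25,0,0,0,0,0,0.25,0,0])

```text
time_s: 24.15
tcp_pos: [0.5774, -0.0577, 0.0906]
tcp_rot: [0.337, 0.622, 0.338, -0.621]
ft_force: [12.1, 15.7, -12.8]
gripper_width: 0.0598
```

```bash
python3 fix.py .5768 -.0583 .0885
```

```text
pos [ 0.57743313 -0.05765753  0.09060933] F [ 12.1  15.7 -12.8] tq [ 3.71 -2.3   0.08] w 0.0598 t 24.15 jawyaw -32.99 j7 -0.09591388206407372
shift [ 0.007  -0.0006  0.003 ] turn [ 0.    -0.024 -0.008]
```

jog_arm(motion=[0,0,0,0.3,0,0])

```text
time_s: 24.25
tcp_pos: [0.578, -0.0569, 0.0905]
tcp_rot: [0.328, 0.627, 0.329, -0.625]
ft_force: [2.1, -0.5, -5.7]
gripper_width: 0.0593
```

```bash
python3 fix.py .5768 -.0583 .0885
```

```text
pos [ 0.57797799 -0.05690946  0.09053037] F [ 2.1 -0.5 -5.7] tq [ 0.16 -0.27  0.3 ] w 0.0593 t 24.25 jawyaw -34.62 j7 -0.11906543223049726
shift [ 0.0067 -0.0006  0.0061] turn [ 0.    -0.037 -0.012]
```

jog_arm(motion=[0,0,0,0,0,0,0,0,0,0,0,0,0,0,0,0,0,0,0,0,0,0,0,0,0,0,0,0,0,0,-0.08,0,0,0,0,0,-0.1,0,0,0,0,0,-0.03,0,0,0,0,0,0,0,0,0,0,0], grip=-1)

```text
time_s: 25.15
tcp_pos: [0.5778, -0.0586, 0.1566]
tcp_rot: [0.326, 0.629, 0.326, -0.626]
ft_force: [0.7, -0.0, 0.7]
gripper_width: 0.0853
```

```bash
python3 fix.py .5768 -.0583 .155; python3 look.py w17.png
```

```text
pos [ 0.57777672 -0.05859236  0.15658586] F [ 0.7 -0.   0.7] tq [ 0.01 -0.   -0.05] w 0.0853 t 25.15 jawyaw -35.14 j7 -0.17878887578117073
shift [ 0.0053 -0.0032  0.0011] turn [ 0.    -0.049 -0.017]
[-0.462  0.596  0.675  1.822 -0.474  0.887 -0.179] [ 0.57777672 -0.05859236  0.15658586] 25.15 F [ 0.7 -0.   0.7] w 0.08529840865887926
toolx [ 0.0037  0.0026 -1.    ] jaw yaw -35.1385605075849
white_line [355.1 232.8] 0.77 [ 0.5983 -0.0648  0.146 ]
yellow_mark [347.9 240.6] 0.75 [ 0.5927 -0.065   0.1495]
front_glass [322.2 244.8] 0.76 [ 0.5786 -0.0588  0.1488]
{'violet': (array([321.5, 246.1]), np.int32(1259)), 'yellow': (array([258.6, 273.1]), np.int32(785)), 'red': (array([358.4, 211. ]), np.int32(68)), 'white': (array([312.5, 192.8]), np.int32(730))}
axis [ 0.5781 -0.0588  0.15  ] yellow [ 0.536  -0.0518  0.1497] yaw 170.54005619223858 r 0.04268580938158156
red [ 0.60412496 -0.06674095  0.113     ] -17.020732066875322 0.02724319666806935
crop0 249 173
```

View pics/zw17.png

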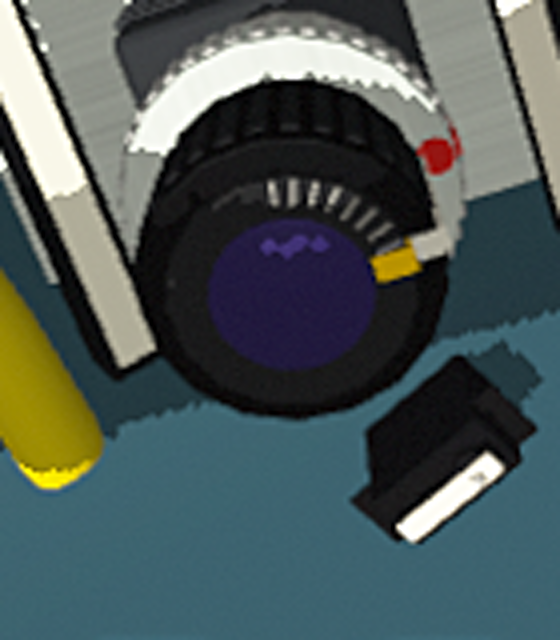

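jog_arm(motion=[-0.02,0,0,-1,0,0,0,0,0,-1,0,0,0,0,0,-1,0,0,0,0,0,-1,0,0,0,0,0,-1,0,0,0,0,0,-1,0,0,0,0,0,-1,0,0,0,0,0,-1,0,0,0,0,0,-1,0,0,0,0,0,-1,0,0,0,0,0,-1,0,0,0,0,0,-1,0,0,0,0,0,-1,0,0,0,0,0,-1,0,0,0,0,0,-1,0,0,0,0,0,-1,0,0,0,0,0,-1,0,0,0,0,0,-1,0,0,0,0,0,-1,0,0,0,0,0,-1,0,0])

```text
time_s: 27.35
tcp_pos: [0.5617, -0.056, 0.137]
tcp_rot: [0.681, 0.128, 0.709, -0.13]
ft_force: [0.5, 0.1, -0.3]
gripper_width: 0.0856
```

jog_arm(motion=[0,0,0,-0.6,0,0,0,0,0,0,0,0,0,0,0,0,0,0])

```text
time_s: 27.65
tcp_pos: [0.5596, -0.0558, 0.134]
tcp_rot: [0.682, 0.109, 0.714, -0.11]
ft_force: [-0.3, 0.0, 0.8]
gripper_width: 0.0851
```

```bash
python3 fix.py .5768 -.0583 .155; python3 look.py w18.png
python3 - <<'E'
from h import *
snap('top','top2.png')
E
```

```text
pos [ 0.55964773 -0.05584997  0.1339812 ] F [-0.3  0.   0.8] tq [-0.   -0.08 -0.03] w 0.0851 t 27.65 jawyaw 72.14 j7 1.3982893057804109
shift [-0.0726  0.0091  0.0538] turn [ 0.    -0.506  0.1  ]
[-0.121  0.542  0.191  1.821 -0.137  0.837  1.398] [ 0.55964773 -0.05584997  0.1339812 ] 27.65 F [-0.3  0.   0.8] w 0.08509087964732251
toolx [-0.0447  0.0052 -0.999 ] jaw yaw 72.1414612825868
white_line [325.5 279.2] 0.71 [ 0.5714 -0.0582  0.146 ]
yellow_mark [325.9 318.8] 0.87 [ 0.5926 -0.0648  0.1495]
front_glass [327.6 287.8] 0.59 [ 0.575  -0.0582  0.1488]
{'violet': (array([326.3, 291.4]), np.int32(1522)), 'yellow': (array([327.2, 317.1]), np.int32(66)), 'red': None, 'white': (array([340.7, 236. ]), np.int32(1727))}
axis [ 0.5761 -0.0593  0.15  ] yellow [ 0.5917 -0.0637  0.1497] yaw -16.023744377956284 r 0.016196649597183463
crop0 260 220
```

View pics/zw18.png

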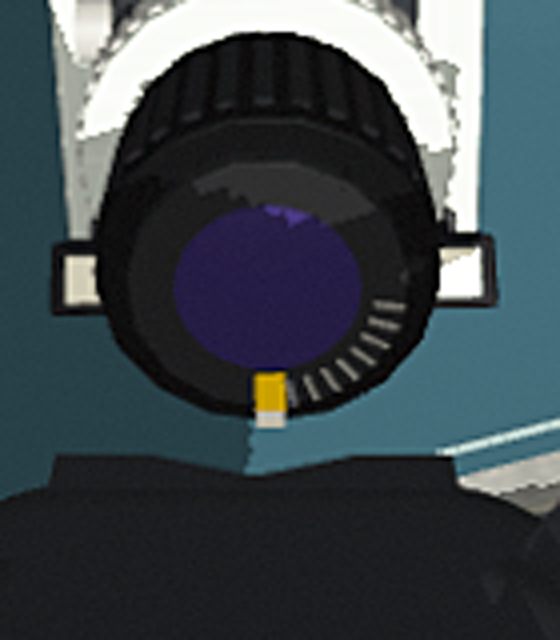

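View pics/top2.png

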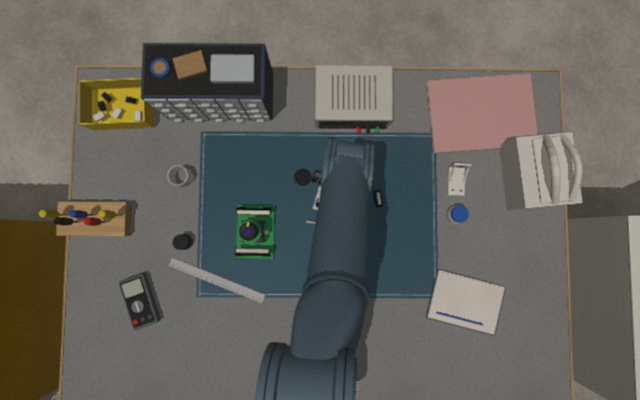

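jog_arm(motion=[-0.05,0,0,0,0,0,-0.1,0,0,0,0,0,-0.1,0,0,0,0,0,-0.1,0,0,0,0,0,-0.05,0,0,0,0,0,0,0,0,0,0,0,0,0,0,0,0,0])

```text
time_s: 28.6
tcp_pos: [0.5649, -0.0559, 0.2582]
tcp_rot: [0.682, 0.109, 0.714, -0.111]
ft_force: [0.3, 0.6, 0.2]
gripper_width: 0.0855
```

```bash
python3 look.py w19.png
```

```text
[-0.147  0.397  0.222  1.706 -0.098  1.095  1.366] [ 0.56487306 -0.05587539  0.25823375] 28.6 F [0.3 0.6 0.2] w 0.08553268144581658
toolx [-0.045   0.0048 -0.999 ] jaw yaw 72.09343951899424
white_line [327.8 231.1] 0.72 [ 0.5981 -0.0628  0.146 ]
yellow_mark [322.7 228. ] 0.73 [ 0.5922 -0.0661  0.1495]
front_glass [320.8 212. ] 0.88 [ 0.5764 -0.0629  0.1488]
{'violet': (array([324.4, 211.6]), np.int32(519)), 'yellow': (array([324.9, 227.5]), np.int32(28)), 'red': None, 'white': (array([327.4, 185. ]), np.int32(2389))}
axis [ 0.5767 -0.0594  0.15  ] yellow [ 0.5923 -0.064   0.1497] yaw -16.427180050060347 r 0.01619870603710786
crop0 256 140
```

View pics/w19.png

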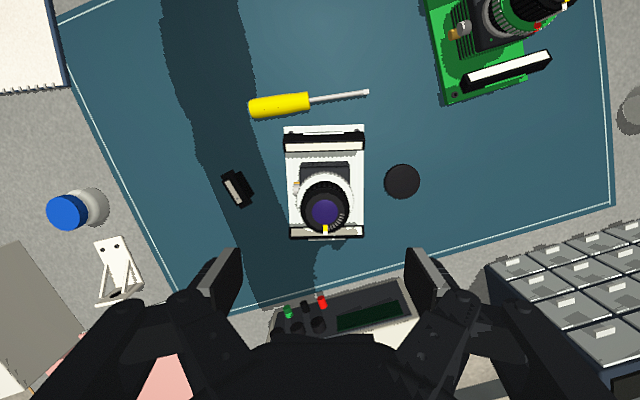

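The arm is clear of everything. The yellow mark is at (325, 228) with the white line right beyond it, and the bystanders are in place.

```bash
python3 -c "
from h import *
print(manip.hand_in())"
```

```text
the job is handed in; nothing more can be done
None
```

The camera is refocused and the job is handed in at about 29 s of the 54 s allowed.

- **Lock ring loosened:** I unscrewed it about 51°. The red spot moved from about -16° to about +35° in world yaw.
- **Focus ring:** I turned it clockwise by about 54°. A view along the mark's plane then showed about 1° left over, so I regripped and took that out.
- **Lock ring tightened:** I screwed it back to its stop. A second grip and push only made the pads slide round the ring, and the red spot did not move (-16.8° before, -17.0° after).

**Last checks:**
- The white line stood at the yellow mark to within about 1°, and it still did after tightening.
- The red spot measured about 1° from the mark's direction. At the tight start it measured 2–3° the same way, so I take the difference as measurement bias.
- The gripper was open and clear, and no contact force was felt.
- The bystanders looked unmoved in the last pictures.

**What disagreed:**
- The first focus angle read 56° from a distance and 53° close up. I trusted the view along the mark's plane.
- During the last turn of the open gripper for the final view, the tool drifted about 17 mm sideways and 22 mm down. The wrist force stayed under 1 N at the end of each move.

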